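# Draw the bench oven's condensate tray out from under its landing ledge with the pull hook

## Robot

A 7-joint arm with a two-finger parallel gripper is mounted at the origin on a cart in front of the work surface, level with it; the furniture and walls round the work are solid. World frame = base frame: x ahead of the robot, y to its left, z up, the work surface at z = 0. Lengths are in mm, angles in rad, forces in N, time in s.
With the tool pointing down it reaches from about 425 to 925 mm from the base axis. Payload 6.8 kg.
Tool frame: the origin (TCP) lies at the very end of the fingers, on their centre line; the grasp point (between the pads) lies 19 mm behind it; z points along the fingers, y is the line along which they close (so a half turn about z gives the same grasp; the last joint's range is limited). The gripper opens to 85 mm and grips with 20 to 120 N. Pads are 22 mm wide; open, the fingers measure 114 mm over their backs; the gripper's body (76 mm by 85 mm) begins 54 mm behind the grasp point. The pads swing forward as they close: fully open they stand 13 mm farther back than shut.
Start: joints at [1.166, 0.477, 0.022, 1.555, -0.011, 1.109, -0.083], TCP at [197.42, -645.502, 231.308] pointing down, gripper open.
Joint ranges: [-2.96, 2.96], [-0.34, 2.1], [-1.41, 1.46], [0.24, 2.44], [-1.37, 4.51], [0.17, 1.92], [-2.96, 2.96]. Speed limits (rad/s): [2.39, 2.39, 3.14, 3.14, 3.14, 3.14, 3.14].

## Interface

Orientations are given as a unit quaternion [w, x, y, z].
In Python, from rig import arm, eyes, order gives the robot as it stands.
- The arm moves only by the shell command python3 -m creep 'ROWS' [OPENING] [FORCE]. ROWS is JSON, a list of rows, each an object with "dp": the shift along the tool's x, y, z each as a share of 0.2 m, from -1 to 1, a list of three; "rotation": the turn, a rotation vector about the tool's x, y, z each as a share of 30 degrees, from -1 to 1, a list of three. In form: [{"dp": [x, y, z], "rotation": [ax, ay, az]}, ...]. A call has 1 to 5 rows; each row is the pose to reach, as a shift and turn from the pose commanded when the call began, along the tool's axes at that moment; what a row does not reach only later rows make up. A row lasts 1/10 s, in which the tool goes at most 50 mm and 8.59 degrees, less where a joint would pass 70% of its speed; a pose out of reach is approached as far as the arm can. A call with a number of a shift or a turn outside -1 to 1 is refused whole. A call with a gripper value outside its range is refused whole. OPENING is the gripper command: -1 is fully open, 1 is shut, values between are in proportion, set as the call begins (- or left out, the last holds). The fingers move at their own pace and stop on an object; FORCE is the grip in N (left out, the last holds). Time passes only in rows, so rows that repeat a pose let the fingers close. It gives the time, the measured TCP pose, the force, the opening and the grip force at its end, in the units of the state.
- arm.state(): the state, without advancing time (a new reading comes with each control period).
- eyes.camera(name): name is "side" or "top" or "wrist"; returns the picture (400x640x3 uint8, red, green, blue); there is no depth.
- eyes.camera_model(name): a dict with "fx", "fy", "cx", "cy" (pixels), "k1" (the pictures are not rectified: a ray, as slopes to the right and down, at radius r is drawn at 1 + k1 r^2 times it, then the intrinsics apply), "camera_from_world" (4x4, takes a point from world to camera coordinates); the wrist camera has in their place "hand_eye" (4x4, takes a point from camera to tool coordinates, whose origin is the TCP and whose axes are the flange's). Camera axes: x right, y down, z forward; pixel columns grow to the right and rows downward; lengths in mm; the calibration is good to about 2 mm. A picture is of the moment at which its call begins: read the wrist's pose just before it. camera_model takes no time and is no camera call.
- order.sign_off(): hands the job in; it is judged then, once.
The state is a dict: "t": time; "joints": joint angles; "qvel": joint speeds; "tau": joint torques, N m; "tool_pos": TCP position; "orientation": TCP orientation; "force": force on the tool from outside, world axes, zero at the start; "wrist_torque": the same for the moment, N m; "finger_gap": finger opening in mm; "finger_force": force on a finger pad.
Only numpy, scipy, OpenCV 4.12 (cv2) and the standard library are available. Lean on these libraries where they do the work, as an engineer would, in place of code of your own. Each camera call takes 0.05 s, during which the arm holds its last target. There are 200 camera calls.

## Task

Get the small bench oven's condensate tray out for cleaning: lift the pull hook out of its tool insert by the bare shank, lay it down on the open bench and take it again by its handle. Reach it in under the oven's landing ledge, feel gently for the tray's hidden pull eye, hook it and draw the tray out to its stop. Then unhook and lay the hook down flat on the bench clear of the oven; the board that waits on the ledge must stay where it is.

Things in the scene. Friction and masses are not known exactly. Their poses are not given: they have to be found in the camera images.
- oven: small grey bench oven, fixed, 300 deep, 270 wide, 232 high (mm). Origin on the bench under its middle; x front to back, y to the left when facing its door, z up. An aluminium landing ledge 8 thick, its top 60 high, juts out in front along the whole width, edge at x = -150; door handle bar reaches x = -83, 184 high. Under the ledge a tray slides out towards -x
- ledge_edge (a point): middle of the ledge's lower front edge (oven x = -150, y = 0, z = 52), axes as the oven's. Below it is an open bay 52 high; side cheeks begin at oven x = -120 and leave 246 clear between y = -123 and +123. In the bay stands the tray's front, 226 wide, at oven x = -45 minus the tray's joint value, with a flange and a strip with the eye's foot sticking out 7 mm from it
- eye_line (a point): on the oven (x = -66, y = 0, z = 26.5), axes as the oven's: middle of the line on which the hidden pull eye's centre lies while the tray is home; the centre is at x = minus the tray's joint value, z = 0, and anywhere from y = -35 to +35 mm in this frame. Its y is not given: find it by touch
- drip_tray (a joint): how far the tray is drawn out, m: 0 home, 0.120 at its stop; 0 to 0.012 at the start. About 4.5 N of friction; it stays where left. Its pull eye is a ring of 5 mm steel wire, 20 mm inside, 30 outside, upright in the oven's x-z plane, so its hole runs along the oven's y; it is clamped firmly to the tray's front and does not swing
- pull_hook: loose pull hook, 217 long, 0.08 to 0.15 kg. Origin at the underside of its handle's middle; x from handle to hook, y to the side the tip stands out to, z up as it lies flat. Black handle 96 long, 22 wide, 18 high, then a 14 square ferrule to x = 57, then a steel shank 8 x 8 (axis 9 up) to x = 165. Balance point near x = 36, in the handle: it lies flat with the shank level
- hook_handle (a point): middle of the pull hook's handle, at x = 0, y = 0, z = 9 mm of the hook; axes as the hook's
- hook_tip (a point): in the hook's round tip, 3.7 mm from its end: x = 165, y = 21.5, z = 9 mm of the hook, axes as the hook's. The tip is 7.4 thick and stands out square from the shank to y = +25. To catch the eye, the tip goes through the ring along y until the shank's side (y = +4) bears on the ring; then pull along -x
- tool_insert: fixed black insert 256 x 146, 26 high. Origin on the bench; x along the hook in it (handle at x = -60, tip at x = 105, to +y), spans y = -91 to +55. The handle's pocket is too narrow for fingers (3 mm each side, top 2 mm under the walls'). The shank (axis y = 0, 15 above bench) is free only in the finger relief, x = 18 to 62, floor 6 high, clear from y = -60 out past +y. A screwdriver is fixed at y = -72
- lead_crate: fixed black crate of test leads, 170 (x) x 270 (y), 110 high with its contents, origin on the bench under its middle; keep hand and carried hook above or away from it. A crimping tool lies before it (towards the robot). The bench to its right (-y), in front of the oven, is open as far as world y = -0.48, where a soldering iron lies and a microscope stands
- board_mid (a point): middle of a loose green circuit board, 60 x 90, 15 high with its parts, waiting on the left part of the oven's landing ledge

How it is judged:
By the outcome, as a careful person would: the job done as asked, in the order asked, and still so for the second after the job is handed in, with the robot touching nothing.
It also fails if it takes over 69 s, if anything falls off the work surface, if the arm or the gripper's body presses on something with over 40 N, if the wrist force passes 120 N, or if a joint passes its speed limit or range.

## Working session

There is one attempt and no reset: what is moved stays moved. The work goes in short steps, Python scripts to look and compute and a shell command to move; the robot and the scene stay as the last step left them, time stands still between calls to the robot, and variables do not carry over. Pictures are saved under pics/ and viewed, at most 10 in all, crops included, and the job is handed in when it is done.

```bash
ls; mkdir -p pics
python3 - <<'E'
from rig import arm,eyes,order
import cv2,numpy as np
s=arm.state();print({k:np.round(v,3).tolist() for k,v in s.items()})
ims=[]
for n in ("top","side"):
    m=eyes.camera_model(n);print(n,{k:np.round(v,4).tolist() for k,v in m.items()})
    im=eyes.camera(n)[...,::-1];np.save(f'{n}0.npy',im);cv2.imwrite(f'pics/{n}0.png',im)
print(eyes.camera_model("wrist"))
E
```

```text
pics
{'t': 0.0, 'joints': [1.166, 0.478, 0.022, 1.556, -0.011, 1.109, -0.083], 'qvel': [0.0, -0.0, -0.0, 0.001, -0.001, -0.001, 0.001], 'tau': [0.0, -59.645, 1.608, -28.12, 0.012, 0.009, -0.0], 'tool_pos': [197.222, -644.944, 230.345], 'orientation': [-0.001, 0.989, 0.148, -0.0], 'force': [0.83, 0.024, 0.158], 'wrist_torque': [0.06, 0.001, 0.001], 'finger_force': 0.0, 'finger_gap': 85.232}
top {'fx': 386.6344, 'fy': 386.6344, 'cx': 322.1213, 'cy': 204.0689, 'k1': -0.0417, 'camera_from_world': [[-0.4192, -0.9079, -0.0084, 237.4254], [-0.7796, 0.3647, -0.5091, 443.8177], [0.4652, -0.2068, -0.8607, 1096.0526], [0.0, 0.0, 0.0, 1.0]]}
side {'fx': 387.7499, 'fy': 387.7499, 'cx': 319.6611, 'cy': 200.5489, 'k1': -0.0216, 'camera_from_world': [[-0.0716, -0.9974, -0.0034, 66.5803], [-0.8176, 0.0607, -0.5726, 490.592], [0.5713, -0.0382, -0.8198, 755.0626], [0.0, 0.0, 0.0, 1.0]]}
{'fx': 277.73368339624585, 'fy': 277.73368339624585, 'cx': 324.57825049407666, 'cy': 196.5105161519014, 'k1': 0.01720290621749448, 'hand_eye': array([[ 3.99881739e-04, -9.50814755e-01, -3.09759812e-01,
         7.92050929e+01],
       [ 9.99999660e-01,  1.56958807e-04,  8.09152265e-04,
        -3.35227050e-01],
       [-7.20734382e-04, -3.09760030e-01,  9.50814495e-01,
        -1.42466037e+02],
       [ 0.00000000e+00,  0.00000000e+00,  0.00000000e+00,
         1.00000000e+00]])}
```

View pics/top0.png

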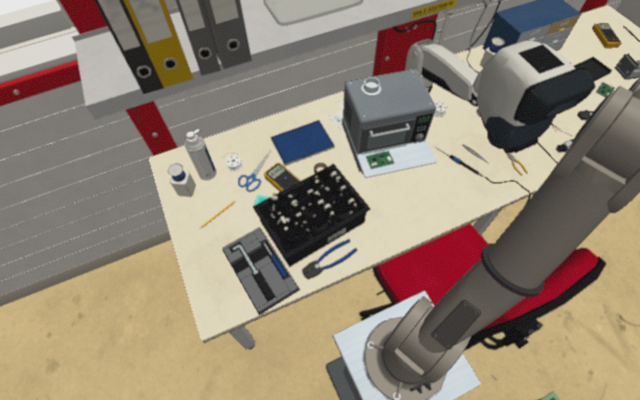

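View pics/side0.png

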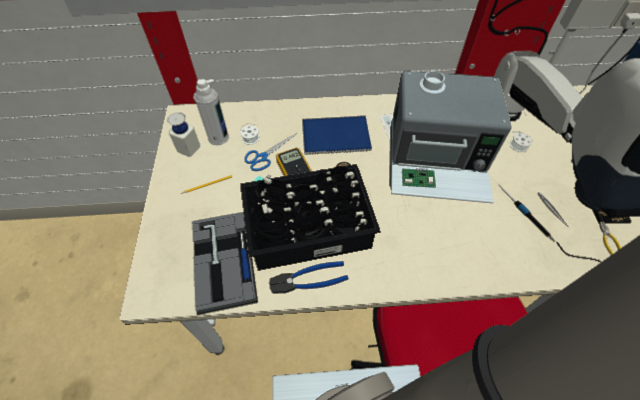

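The top and side pictures show the insert at side (225,262), with the hook lying in it and its tip at the far end. The crate is at (310,215), the oven at (450,120), and the ledge at (443,184) with the board on its left at (418,178). Next I'll enlarge the insert and the ledge.

```bash
cat > h.py <<'E'
from rig import arm,eyes,order
import cv2,numpy as np
from scipy.spatial.transform import Rotation as R
def rot(q): return R.from_quat([q[1],q[2],q[3],q[0]])
def undist(m,u,v):
    d=np.array([(u-m['cx'])/m['fx'],(v-m['cy'])/m['fy']]);p=d.copy()
    for _ in range(20): p=d/(1+m['k1']*p@p)
    return np.array([p[0],p[1],1.])
def ray(n,u,v,s=None):
    m=eyes.camera_model(n)
    if n=='wrist':
        T=m['hand_eye'];r=rot(s['orientation']).as_matrix()
        return np.array(s['tool_pos'])+r@T[:3,3], r@T[:3,:3]@undist(m,u,v)
    T=np.array(m['camera_from_world']);return -T[:3,:3].T@T[:3,3],T[:3,:3].T@undist(m,u,v)
def onz(n,u,v,z,s=None):
    o,d=ray(n,u,v,s);return o+d*(z-o[2])/d[2]
def proj(n,P,s=None):
    m=eyes.camera_model(n);P=np.array(P,float)
    if n=='wrist':
        T=m['hand_eye'];r=rot(s['orientation']).as_matrix()
        c=T[:3,:3].T@(r.T@(P-np.array(s['tool_pos']))-T[:3,3])
    else:
        T=np.array(m['camera_from_world']);c=T[:3,:3]@P+T[:3,3]
    a=c[:2]/c[2];a=a*(1+m['k1']*a@a);return np.array([m['fx']*a[0]+m['cx'],m['fy']*a[1]+m['cy']])
def st():
    s=arm.state();print('t',round(s['t'],2),'pos',np.round(s['tool_pos'],1),'rpy?',np.round(rot(s['orientation']).as_matrix(),3).tolist(),'F',np.round(s['force'],1),'gap',round(s['finger_gap'],1),'ff',round(s['finger_force'],1),'q',np.round(s['joints'],2).tolist());return s
def down(ang):  # tool z down, tool x axis at world angle ang (rad)
    c,s=np.cos(ang),np.sin(ang);return R.from_matrix(np.array([[c,s,0],[s,-c,0],[0,0,-1.]]))
def plan(pos,Rt,s=None):
    """row for target pose, in shares; from measured state"""
    s=s or arm.state();r=rot(s['orientation'])
    dp=r.as_matrix().T@(np.array(pos)-np.array(s['tool_pos']))/200
    rv=(r.inv()*Rt).as_rotvec(degrees=True)/30
    print('dp',np.round(dp,4).tolist(),'rot',np.round(rv,4).tolist());return dp,rv
E
python3 - <<'E'
import numpy as np,cv2
a=np.load('side0.npy')
i=cv2.resize(a[205:320,185:265],None,fx=5,fy=5,interpolation=cv2.INTER_CUBIC)
o=cv2.resize(a[65:210,385:518],None,fx=3,fy=3,interpolation=cv2.INTER_CUBIC)
c=np.zeros((575,800,3),np.uint8);c[:,:400]=i[:575];c[:435,400:799]=o
cv2.imwrite('pics/crop1.png',c)
E
```

```text
(no output)
```

View pics/crop1.png

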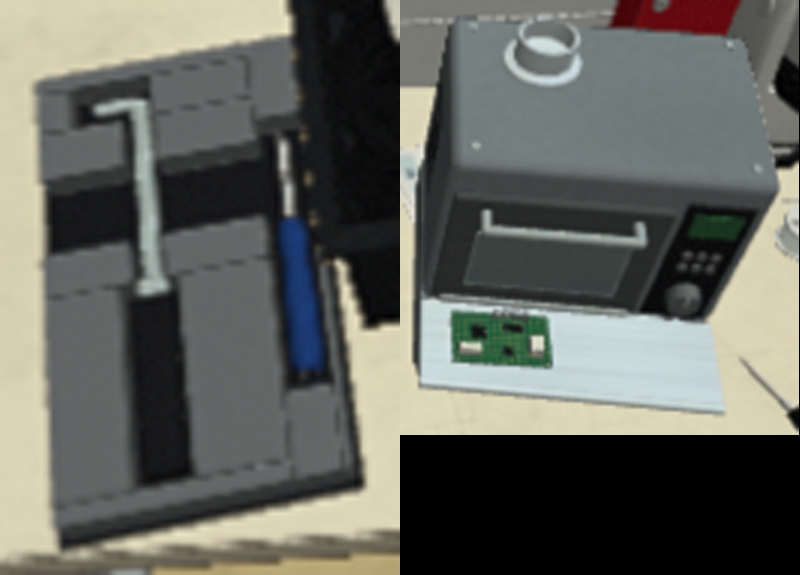

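The crop shows three things:
- **Hook:** tip end at about side (204,227), bend at (212.4,226), ferrule at (215,263).
- **Insert:** top corners at about (192.6,221), (197,308) and (257,300).
- **Ledge:** front top edge from (391.7,194) to (493,201.7), with the board at about (418,178).

```bash
python3 - <<'E'
from h import *
P=lambda x,y:(185+x/5,205+y/5)
Q=lambda x,y:(385+(x-400)/3,65+y/3)
I=[onz('side',*P(*p),26) for p in [(38,82),(60,515),(362,475),(296,38)]]
for p in I: print('ins',np.round(p,1))
H=[onz('side',*P(*p),15) for p in [(95,110),(137,107),(152,293)]]
for p in H: print('hook',np.round(p,1))
d=H[1]-H[2];print('hook ang',np.degrees(np.arctan2(d[1],d[0])),np.linalg.norm(d),'108?')
d=I[0]-I[1];print('ins ang',np.degrees(np.arctan2(d[1],d[0])),np.linalg.norm(d),'256?'); print(np.linalg.norm(I[2]-I[1]))
L=[onz('side',*Q(*p),60) for p in [(420,386),(724,410),(708,322),(422,300)]]
for p in L: print('ledge',np.round(p,1))
e=L[0]-L[1];print(np.linalg.norm(e),'270?','oven x ang',np.degrees(np.arctan2(e[1],e[0]))-90)
for p in [(452,312),(550,312),(550,366),(455,362)]: print('board',np.round(onz('side',*Q(*p),61),1))
# project in top for check
for p in H+L: print(np.round(proj('top',p),1))
E
python3 - <<'E'
import numpy as np,cv2
a=np.load('top0.npy')
i=cv2.resize(a[225:315,215:305],None,fx=4.4,fy=4.4,interpolation=cv2.INTER_CUBIC)
o=cv2.resize(a[120:210,345:445],None,fx=4,fy=4,interpolation=cv2.INTER_CUBIC)
c=np.zeros((400,800,3),np.uint8);c[:396,:396]=i;c[:360,400:800]=o
cv2.imwrite('pics/crop2.png',c)
E
```

```text
ins [541.2 366.7  26. ]
ins [302.2 329.5  26. ]
ins [311.6 190.2  26. ]
ins [559.2 230.5  26. ]
hook [528.4 337.9  15. ]
hook [528.6 315.7  15. ]
hook [418.3 298.8  15. ]
hook ang 8.685063160248783 111.57380363885832 108?
ins ang 8.827756239232807 241.9004080400606 256?
139.66628255765718
ledge [ 568.1 -167.4   60. ]
ledge [ 522.5 -430.5   60. ]
ledge [ 621.1 -448.3   60. ]
ledge [ 666.9 -187.1   60. ]
267.00056692321874 270? oven x ang -9.846442063841067
board [ 649.6 -212.1   61. ]
board [ 642.9 -303.6   61. ]
board [ 580.8 -288.3   61. ]
board [ 591.6 -203.5   61. ]
[233.  249.2]
[239.5 246.5]
[255.7 273.5]
[365.5 178. ]
[436.4 161.8]
[425.7 140.8]
[357.4 155.6]
```

View pics/crop2.png

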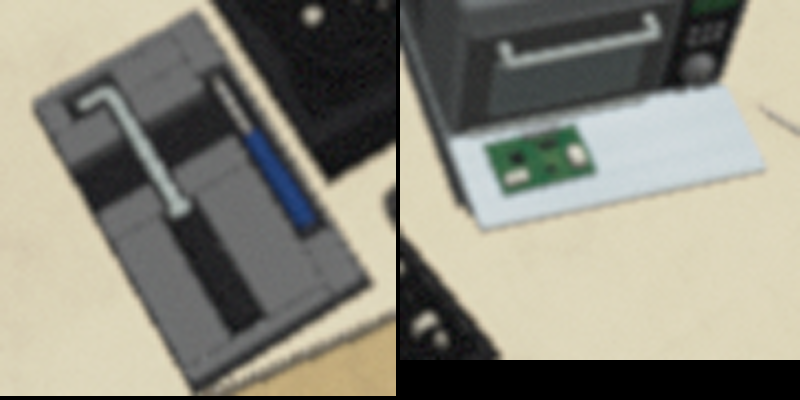

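Top and side agree:
- **Shank:** at hook x = 100 it is near (461,305), with yaw 8.7°.
- **Ledge edge:** its middle is near (545,-299), with oven yaw -9.8°.

I'll set off now, and find the crate and the bench edge in the same step.

```bash
M='python3 -m creep'
$M '[{"dp":[0.96,-0.73,-0.2],"rotation":[0,0,0]},{"dp":[0.96,-0.73,-0.2],"rotation":[0,0,0]},{"dp":[0.96,-0.73,-0.2],"rotation":[0,0,0]},{"dp":[0.96,-0.73,-0.2],"rotation":[0,0,0]},{"dp":[0.96,-0.73,-0.2],"rotation":[0,0,0]}]' -0.1 60
$M '[{"dp":[0.96,-0.73,-0.2],"rotation":[0,0,0]},{"dp":[0.96,-0.73,-0.2],"rotation":[0,0,0]},{"dp":[0.96,-0.73,-0.2],"rotation":[0,0,0]},{"dp":[0.96,-0.73,-0.2],"rotation":[0,0,0]},{"dp":[0.96,-0.73,-0.2],"rotation":[0,0,0]}]'
python3 - <<'E'
from h import *
s=st()
for n,u,v,z in [('crateTL',241,182,110),('crateTR',358,165,110),('crateBR',379,229,110),('crateBL',247,253,110),('edgeL',122,321,0),('edgeR',540,290,0),('crimpR',347,270,10)]: print(n,np.round(onz('side',u,v,z),0))
plan((461,100,330),down(np.radians(8.7)),s)
plan((461,305,200),down(np.radians(8.7)),s)
E
```

```text
t: 0.6
tool_pos: [339.6, -447.3, 271.4]
orientation: [-0.0, 0.989, 0.148, 0.0]
force: [1.2, -0.9, 0.5]
finger_gap: 47.2
finger_force: 0.0
t: 1.1
tool_pos: [480.2, -251.5, 311.6]
orientation: [-0.0, 0.989, 0.148, 0.0]
force: [0.9, -0.2, -0.1]
finger_gap: 47.0
finger_force: 0.0
t 1.1 pos [ 480.2 -251.5  311.6] rpy? [[0.956, 0.294, 0.0], [0.294, -0.956, 0.0], [0.0, -0.0, -1.0]] F [ 0.9 -0.2 -0.1] gap 47.0 ff 0.0 q [0.55, 0.2, -0.22, 1.76, 0.05, 1.18, -0.95]
crateTL [598. 227. 110.]
crateTR [632. -81. 110.]
crateBR [ 433. -105.  110.]
crateBL [392. 204. 110.]
edgeL [292. 511.   0.]
edgeR [ 295. -496.    0.]
crimpR [379. -29.  10.]
dp [0.4239, -1.7083, -0.0917] rot [-0.0004, -0.0002, 0.2789]
dp [0.7247, -2.688, 0.5585] rot [-0.0004, -0.0002, 0.2789]
```

```bash
M='python3 -m creep'
$M '[{"dp":[0.24,-0.9,0],"rotation":[0,0,0]},{"dp":[0.24,-0.9,0],"rotation":[0,0,0]},{"dp":[0.24,-0.9,0],"rotation":[0,0,0]},{"dp":[0.24,-0.9,0],"rotation":[0,0,0]}]'
$M '[{"dp":[0.24,-0.9,0],"rotation":[0,0,0]},{"dp":[0.24,-0.9,0],"rotation":[0,0,0]},{"dp":[0.24,-0.9,0],"rotation":[0,0,0]},{"dp":[0.24,-0.9,0],"rotation":[0,0,0]}]'
$M '[{"dp":[0.24,-0.9,0.55],"rotation":[0,0,0.28]},{"dp":[0.24,-0.9,0.55],"rotation":[0,0,0.28]},{"dp":[0.24,-0.9,0.55],"rotation":[0,0,0.28]},{"dp":[0.24,-0.9,0.55],"rotation":[0,0,0.28]},{"dp":[0.24,-0.9,0.55],"rotation":[0,0,0.28]}]'
python3 - <<'E'
from h import *
s=st();im=eyes.camera('wrist')[...,::-1];np.save('w1.npy',im)
im=im.copy()
print(proj('wrist',(461,305,15),s))
cv2.imwrite('pics/w1.png',im)
E
```

```text
t: 1.5
tool_pos: [471.8, -64.3, 311.2]
orientation: [-0.0, 0.989, 0.149, -0.0]
force: [0.1, 0.8, 0.8]
finger_gap: 46.8
finger_force: 0.0
t: 1.9
tool_pos: [464.8, 121.7, 311.3]
orientation: [-0.0, 0.989, 0.149, 0.0]
force: [0.5, 0.3, -0.5]
finger_gap: 46.9
finger_force: 0.0
t: 2.4
tool_pos: [456.7, 307.9, 198.9]
orientation: [-0.0, 0.997, 0.077, -0.002]
force: [0.7, 0.1, 0.4]
finger_gap: 47.2
finger_force: 0.0
t 2.4 pos [456.7 307.9 198.9] rpy? [[0.988, 0.154, -0.003], [0.154, -0.988, 0.0], [-0.003, -0.001, -1.0]] F [0.7 0.1 0.4] gap 47.2 ff 0.0 q [-0.23, 0.37, -0.6, 1.86, 0.24, 0.99, -2.34]
[327.72199385 171.53058257]
```

View pics/w1.png

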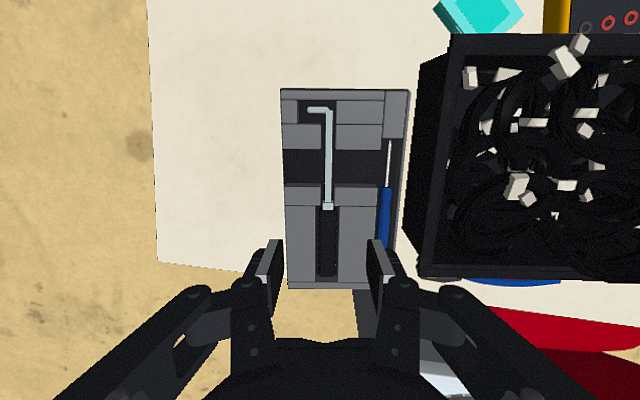

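The wrist view shows the shank from the bend at (327,110) to the ferrule at (328,203), with the relief between rows 149 and 187. The crate is well to the right.

Run:
```python
from h import *
s=arm.state();im=np.load('w1.npy').astype(int)
g=im.min(axis=2)
cs={}
for v in (120,130,140,155,165,175,185,195):
    c=np.where(g[v,315:342]>125)[0]+315; cs[v]=c.mean(); print(v,c.min(),c.max(),np.round(onz('wrist',c.mean(),v,19,s),1))
a=onz('wrist',cs[120],120,19,s);b=onz('wrist',cs[195],195,19,s);d=a-b
ang=np.arctan2(d[1],d[0]);print(np.degrees(ang))
print('bend',onz('wrist',327,110,19,s),'ferrule front',onz('wrist',328,202,22,s))
print('relief',onz('wrist',300,149,26,s),onz('wrist',300,187,26,s))
f=onz('wrist',328,202,22,s)
```

```text
120 326 331 [519. 316.  19.]
130 326 331 [508.2 314.2  19. ]
140 326 331 [497.3 312.4  19. ]
155 326 331 [480.4 309.7  19. ]
165 325 331 [468.7 308.4  19. ]
175 325 331 [456.8 306.4  19. ]
185 325 330 [444.5 305.   19. ]
195 325 330 [432.1 303.   19. ]
8.475757048148324
bend [529.16517441 319.32039051  19.        ] ferrule front [424.28700869 301.18226521  22.        ]
relief [483.19565908 342.75206868  26.        ] [438.97625683 337.00820743  26.        ]
```

```bash
python3 -c "
from h import *
s=st();plan((466,308,60),down(np.radians(8.5)),s);plan((466,308,9.5),down(np.radians(8.5)),s)"
```

```text
t 2.45 pos [455.7 309.9 197.9] rpy? [[0.988, 0.156, -0.005], [0.156, -0.988, 0.001], [-0.005, -0.002, -1.0]] F [0.  2.6 0.4] gap 46.6 ff 0.0 q [-0.23, 0.37, -0.6, 1.85, 0.24, 0.99, -2.34]
dp [0.0526, 0.0191, 0.689] rot [-0.0041, 0.0089, 0.0163]
dp [0.0538, 0.0197, 0.9415] rot [-0.0041, 0.0089, 0.0163]
```

```bash
M='python3 -m creep'
$M '[{"dp":[0.053,0.024,0.2],"rotation":[0,0,0.01]},{"dp":[0.053,0.024,0.45],"rotation":[0,0,0.01]},{"dp":[0.053,0.024,0.64],"rotation":[0,0,0.01]},{"dp":[0.053,0.024,0.64],"rotation":[0,0,0.01]},{"dp":[0.053,0.024,0.64],"rotation":[0,0,0.01]}]'
python3 - <<'E'
from h import *
s=st();im=eyes.camera('wrist')[...,::-1];np.save('w2.npy',im);cv2.imwrite('pics/w2.png',im);g=im.min(axis=2).astype(int)
for x in (450,466,480,500,515):
    u,v=proj('wrist',(x,308+(x-466)*.15,19),s);v=int(round(v))
    lo=int(u)-25;c=np.where(g[v,lo:lo+50]>125)[0]+lo
    print(x,u,v,c.min() if len(c) else None,c.max() if len(c) else None,len(c),np.round(onz('wrist',c.mean(),v,19,s),1) if len(c) else None)
st()
E
```

```text
t: 2.95
tool_pos: [470.1, 301.3, 73.7]
orientation: [0.0, 0.997, 0.072, -0.001]
force: [-0.1, -0.2, 0.5]
finger_gap: 46.8
finger_force: 0.0
t 2.95 pos [470.1 301.3  73.7] rpy? [[0.99, 0.144, -0.001], [0.144, -0.99, -0.0], [-0.001, 0.0, -1.0]] F [-0.1 -0.2  0.5] gap 46.8 ff 0.0 q [-0.28, 0.54, -0.52, 1.93, 0.38, 0.76, -2.44]
450 315.6296772600524 238 314 323 10 [450.3 303.4  19. ]
466 315.34693766636815 219 314 323 10 [466.2 305.6  19. ]
480 315.0871437192536 201 314 323 10 [480.7 307.6  19. ]
500 314.69398199059316 175 314 331 11 [500.6 309.6  19. ]
515 314.3804192688253 154 313 323 11 [515.6 312.8  19. ]
t 3.0 pos [471.1 302.2  75. ] rpy? [[0.99, 0.144, 0.002], [0.144, -0.99, 0.001], [0.002, -0.001, -1.0]] F [0.3 0.3 0.6] gap 47.0 ff 0.0 q [-0.28, 0.54, -0.52, 1.93, 0.38, 0.76, -2.44]
```

```bash
M='python3 -m creep'
$M '[{"dp":[-0.02,-0.02,0.1],"rotation":[0,0,0]},{"dp":[-0.02,-0.02,0.2],"rotation":[0,0,0]},{"dp":[-0.02,-0.02,0.28],"rotation":[0,0,0]},{"dp":[-0.02,-0.02,0.325],"rotation":[0,0,0]},{"dp":[-0.02,-0.02,0.325],"rotation":[0,0,0]}]'
$M '[{"dp":[0,0,0],"rotation":[0,0,0]},{"dp":[0,0,0],"rotation":[0,0,0]},{"dp":[0,0,0],"rotation":[0,0,0]},{"dp":[0,0,0],"rotation":[0,0,0]},{"dp":[0,0,0],"rotation":[0,0,0]}]' 1 100
python3 -c "
from h import *
st()"
```

```text
t: 3.5
tool_pos: [465.8, 304.6, 8.2]
orientation: [0.0, 0.997, 0.072, -0.0]
force: [-0.4, -0.1, 0.2]
finger_gap: 47.0
finger_force: 0.0
t: 4.0
tool_pos: [466.2, 305.3, 8.9]
orientation: [-0.001, 0.997, 0.072, 0.001]
force: [0.4, 1.4, 3.0]
finger_gap: 4.6
finger_force: 99.4
t 4.0 pos [466.2 305.3   8.9] rpy? [[0.99, 0.144, 0.001], [0.144, -0.99, 0.001], [0.001, -0.001, -1.0]] F [0.4 1.4 3. ] gap 4.6 ff 99.4 q [-0.34, 0.64, -0.46, 1.96, 0.46, 0.64, -2.51]
```

```bash
M='python3 -m creep'
$M '[{"dp":[0,0,-0.03],"rotation":[0,0,0]},{"dp":[0,0,-0.07],"rotation":[0,0,0]},{"dp":[0,0,-0.15],"rotation":[0,0,0]},{"dp":[0,0,-0.25],"rotation":[0,0,0]},{"dp":[0,0,-0.25],"rotation":[0,0,0]}]'
python3 - <<'E'
from h import *
s=st();w=eyes.camera('wrist')[...,::-1];sd=eyes.camera('side')[...,::-1]
c=np.zeros((400,800,3),np.uint8);c[:,:480]=w[:,80:560];c[:,480:]=cv2.resize(sd[190:330,180:292],(320,400),interpolation=cv2.INTER_CUBIC)
cv2.imwrite('pics/l1.png',c)
E
```

```text
t: 4.5
tool_pos: [467.3, 305.4, 61.5]
orientation: [-0.001, 0.997, 0.072, 0.002]
force: [1.0, 0.5, -0.5]
finger_gap: 4.3
finger_force: 99.0
t 4.5 pos [467.3 305.4  61.5] rpy? [[0.99, 0.144, 0.004], [0.144, -0.99, 0.002], [0.004, -0.001, -1.0]] F [ 1.   0.5 -0.5] gap 4.3 ff 99.0 q [-0.3, 0.56, -0.51, 1.95, 0.4, 0.73, -2.46]
```

View pics/l1.png

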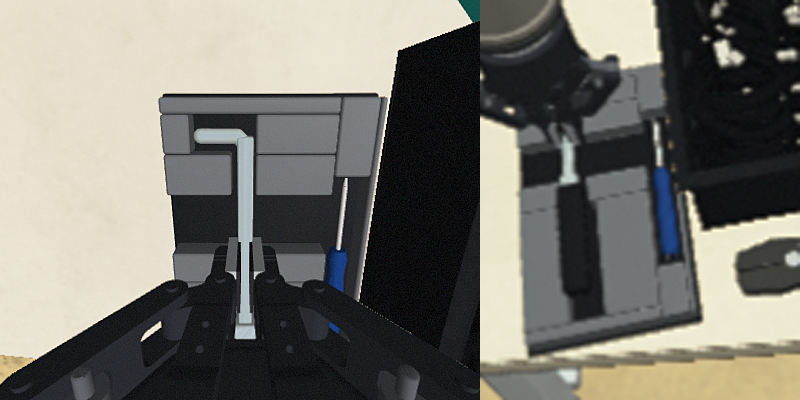

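The hook is between the fingers, with its bend at wrist (325,135). In the side view the handle stands off its pocket. I'll check the height from the bend ray.

Run:
```python
from h import *
s=arm.state()
for z in (19,71): print(z,onz('wrist',325,137,z,s),onz('wrist',275,136,z,s),onz('wrist',325,405-80,z,s))
# pose plan
plan((466,305,240),down(np.radians(8.2)),s)
plan((470,-240,240),down(np.radians(-22)),s)
```

```text
19 [525.70228781 312.85672791  19.        ] [521.65811581 344.85297914  19.        ] [377.44632507 291.1658673   19.        ]
71 [530.9868298  313.75553086  71.        ] [528.09388558 336.64362017  71.        ] [424.93391468 298.23926455  71.        ]
dp [0.0008, -0.0032, -0.9045] rot [0.0005, -0.0023, 0.0025]
dp [-0.3715, 2.6963, -0.9042] rot [-0.0001, -0.0024, 1.0091]
```

The lift checks out: tip length and ferrule fit z ≈ 71 and hook x = 100 in the grip. Next I carry it over the crate to the open bench.

```bash
M='python3 -m creep'
$M '[{"dp":[0,0,-0.2],"rotation":[0,0,0]},{"dp":[0,0,-0.4],"rotation":[0,0,0]},{"dp":[0,0,-0.6],"rotation":[0,0,0]},{"dp":[0,0,-0.8],"rotation":[0,0,0]},{"dp":[0,0,-0.9],"rotation":[0,0,0]}]'
$M '[{"dp":[-0.01,0.1,0],"rotation":[0,0,0]},{"dp":[-0.05,0.3,0],"rotation":[0,0,0]},{"dp":[-0.08,0.5,0],"rotation":[0,0,0]},{"dp":[-0.11,0.72,0],"rotation":[0,0,0]},{"dp":[-0.137,0.92,0],"rotation":[0,0,0]}]'
$M '[{"dp":[-0.03,0.22,0],"rotation":[0,0,0]},{"dp":[-0.07,0.44,0],"rotation":[0,0,0]},{"dp":[-0.1,0.66,0],"rotation":[0,0,0]},{"dp":[-0.137,0.88,0],"rotation":[0,0,0]},{"dp":[-0.137,0.92,0],"rotation":[0,0,0]}]'
$M '[{"dp":[-0.03,0.22,0],"rotation":[0,0,0.15]},{"dp":[-0.07,0.44,0],"rotation":[0,0,0.3]},{"dp":[-0.1,0.66,0],"rotation":[0,0,0.45]},{"dp":[-0.137,0.84,0],"rotation":[0,0,0.6]},{"dp":[-0.137,0.92,0],"rotation":[0,0,0.6]}]'
python3 - <<'E'
from h import *
s=st()
plan((463.5,-252.4,4),down(np.radians(-10)),s)
E
```

```text
t: 5.1
tool_pos: [466.3, 305.2, 241.2]
orientation: [-0.001, 0.997, 0.072, 0.001]
force: [-0.5, 0.4, -0.9]
finger_gap: 4.3
finger_force: 99.0
t: 5.6
tool_pos: [464.2, 116.1, 237.5]
orientation: [0.001, 0.997, 0.072, -0.001]
force: [0.1, -0.0, -0.8]
finger_gap: 4.3
finger_force: 99.0
t: 6.1
tool_pos: [463.0, -73.4, 237.4]
orientation: [0.001, 0.998, 0.068, -0.001]
force: [0.5, 0.3, -1.0]
finger_gap: 4.3
finger_force: 99.0
t: 6.6
tool_pos: [462.4, -257.0, 237.4]
orientation: [0.0, 0.996, -0.088, -0.001]
force: [-1.2, 0.7, -1.4]
finger_gap: 5.0
finger_force: 99.0
t 6.6 pos [ 462.4 -257.   237.4] rpy? [[0.985, -0.175, -0.002], [-0.175, -0.985, -0.001], [-0.002, 0.001, -1.0]] F [-1.2  0.7 -1.4] gap 5.0 ff 99.0 q [0.59, 0.24, -0.23, 1.88, 0.07, 1.02, -1.42]
dp [0.0041, -0.0249, 1.167] rot [0.002, 0.0041, -0.0025]
```

```bash
M='python3 -m creep'
$M '[{"dp":[0,-0.02,0.25],"rotation":[0,0,0]},{"dp":[0,-0.02,0.5],"rotation":[0,0,0]},{"dp":[0,-0.02,0.75],"rotation":[0,0,0]},{"dp":[0,-0.02,0.95],"rotation":[0,0,0]},{"dp":[0,-0.02,1.0],"rotation":[0,0,0]}]'
$M '[{"dp":[0,0,0.04],"rotation":[0,0,0]},{"dp":[0,0,0.08],"rotation":[0,0,0]},{"dp":[0,0,0.12],"rotation":[0,0,0]},{"dp":[0,0,0.14],"rotation":[0,0,0]},{"dp":[0,0,0.14],"rotation":[0,0,0]}]'
python3 -c "
from h import *
s=st()
w=eyes.camera('wrist')[...,::-1];cv2.imwrite('pics/w3.png',w)"
```

```text
t: 7.1
tool_pos: [461.7, -246.7, 34.0]
orientation: [-0.002, 0.997, -0.083, -0.004]
force: [-0.8, -0.3, -0.3]
finger_gap: 4.6
finger_force: 98.9
t: 7.6
tool_pos: [464.9, -249.5, 10.6]
orientation: [0.0, 0.996, -0.085, 0.0]
force: [-0.2, 0.2, -0.2]
finger_gap: 4.3
finger_force: 99.0
t 7.6 pos [ 464.9 -249.5   10.6] rpy? [[0.986, -0.168, 0.0], [-0.168, -0.986, -0.0], [0.0, 0.0, -1.0]] F [-0.2  0.2 -0.2] gap 4.3 ff 99.0 q [0.52, 0.56, -0.19, 2.05, 0.19, 0.54, -1.54]
```

```bash
M='python3 -m creep'
$M '[{"dp":[0,0,0.01],"rotation":[0,0,0]},{"dp":[0,0,0.02],"rotation":[0,0,0]},{"dp":[0,0,0.025],"rotation":[0,0,0]},{"dp":[0,0,0.025],"rotation":[0,0,0]}]'
$M '[{"dp":[0,0,0.005],"rotation":[0,0,0]},{"dp":[0,0,0.01],"rotation":[0,0,0]},{"dp":[0,0,0.01],"rotation":[0,0,0]}]'
```

```text
t: 8.05
tool_pos: [464.6, -249.4, 5.2]
orientation: [-0.0, 0.996, -0.085, -0.0]
force: [-0.3, 0.2, -0.5]
finger_gap: 4.5
finger_force: 99.0
t: 8.35
tool_pos: [464.9, -249.4, 3.3]
orientation: [0.0, 0.996, -0.085, 0.0]
force: [-0.5, -0.4, 0.5]
finger_gap: 4.6
finger_force: 99.2
```

```bash
M='python3 -m creep'
$M '[{"dp":[0,0,0],"rotation":[0,0,0]},{"dp":[0,0,0],"rotation":[0,0,0]},{"dp":[0,0,0],"rotation":[0,0,0]},{"dp":[0,0,0],"rotation":[0,0,0]}]' -0.2 60
$M '[{"dp":[0,0,-0.1],"rotation":[0,0,0]},{"dp":[0,0,-0.3],"rotation":[0,0,0]},{"dp":[0,0,-0.5],"rotation":[0,0,0]},{"dp":[0,0,-0.7],"rotation":[0,0,0]},{"dp":[0,0,-0.75],"rotation":[0,0,0]}]'
$M '[{"dp":[-0.2,0,0],"rotation":[0,0,0]},{"dp":[-0.33,0,0],"rotation":[0,0,0]},{"dp":[-0.33,0,0],"rotation":[0,0,0]},{"dp":[-0.33,0,0],"rotation":[0,0,0]}]'
python3 - <<'E'
from h import *
s=st();w=eyes.camera('wrist')[...,::-1];s2=st();np.save('w4.npy',w);cv2.imwrite('pics/w4.png',w)
print(proj('wrist',(463,-249,9),s))
E
```

```text
t: 8.75
tool_pos: [464.8, -249.4, 3.4]
orientation: [0.0, 0.996, -0.085, 0.0]
force: [-0.1, -0.1, -0.4]
finger_gap: 51.1
finger_force: 0.0
t: 9.25
tool_pos: [467.1, -250.4, 157.8]
orientation: [0.001, 0.996, -0.085, 0.003]
force: [0.3, -0.5, 0.0]
finger_gap: 51.3
finger_force: 0.0
t: 9.65
tool_pos: [399.4, -238.3, 153.1]
orientation: [0.0, 0.996, -0.085, -0.0]
force: [0.6, 0.6, 0.2]
finger_gap: 51.3
finger_force: 0.0
t 9.65 pos [ 399.4 -238.3  153.1] rpy? [[0.986, -0.169, -0.0], [-0.169, -0.986, -0.0], [-0.0, 0.0, -1.0]] F [0.6 0.6 0.2] gap 51.3 ff 0.0 q [0.62, 0.25, -0.25, 2.11, 0.08, 0.8, -1.42]
t 9.7 pos [ 400.3 -238.4  153.3] rpy? [[0.986, -0.168, 0.001], [-0.168, -0.986, -0.0], [0.001, 0.0, -1.0]] F [ 0.5  0.8 -0.3] gap 51.0 ff 0.0 q [0.62, 0.25, -0.25, 2.1, 0.08, 0.8, -1.42]
[324.33178357 121.41745894]
```

View pics/w4.png

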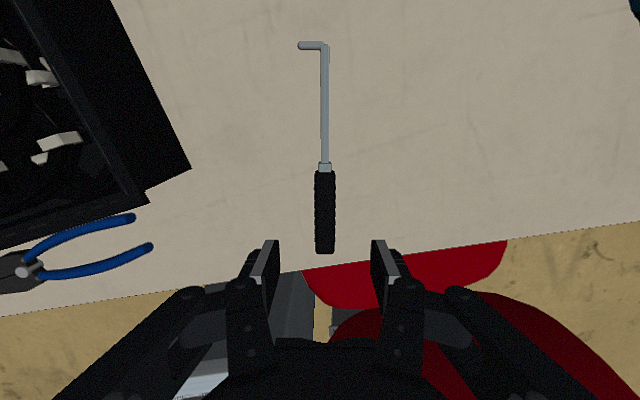

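The hook lies flat on the open bench, with its handle at (325,171–253), bend at (325,46), and tip to the left at (300,45).

Run:
```python
from h import *
s=arm.state()
f=onz('wrist',324.8,171.5,18,s);b=onz('wrist',325.3,253,16,s);k=onz('wrist',325.5,44,12,s);t=onz('wrist',299,45,12,s);fe=onz('wrist',324.8,163,16,s)
print('handle front',f,'back',b,np.linalg.norm((f-b)[:2]),'96?');print('bend outer',k,'tip',t,'ferr',fe)
c=onz('wrist',325.3,60,13,s);d=onz('wrist',324.6,160,13,s);v=(c-d)[:2];a=np.arctan2(v[1],v[0]);print('yaw',np.degrees(a))
u=np.array([np.cos(a),np.sin(a)])
g=f[:2]-14*u;print('grip at hook x34',g,np.hypot(*g))
print([ (p[:2]-f[:2])@u+48 for p in (fe,k)],'want 57, 169')
plan((*g,60),down(a),s);plan((*g,6),down(a),s)
```

```text
handle front [ 415.69038905 -241.23550948   18.        ] back [ 322.12372696 -225.90076378   16.        ] 94.8149496663547 96?
bend outer [ 530.6744981  -261.44124988   12.        ] tip [ 533.90513281 -237.56947348   12.        ] ferr [ 423.95975959 -242.6444397    16.        ]
yaw -10.062388447604999
grip at hook x34 [ 401.90573584 -238.78942365] 467.49182811130896
[np.float64(56.38834066608177), np.float64(164.74578879907747)] want 57, 169
dp [0.008, 0.0008, 0.4663] rot [0.0001, -0.0013, 0.0125]
dp [0.0078, 0.0008, 0.7363] rot [0.0001, -0.0013, 0.0125]
```

```bash
M='python3 -m creep'
$M '[{"dp":[0.01,0.001,0.22],"rotation":[0,0,0.01]},{"dp":[0.01,0.001,0.44],"rotation":[0,0,0.01]},{"dp":[0.01,0.001,0.64],"rotation":[0,0,0.01]},{"dp":[0.01,0.001,0.745],"rotation":[0,0,0.01]},{"dp":[0.01,0.001,0.745],"rotation":[0,0,0.01]}]'
$M '[{"dp":[0,0,0],"rotation":[0,0,0]},{"dp":[0,0,0],"rotation":[0,0,0]},{"dp":[0,0,0],"rotation":[0,0,0]},{"dp":[0,0,0],"rotation":[0,0,0]}]' 1 110
python3 -c "
from h import *
st()"
```

```text
t: 10.2
tool_pos: [400.7, -237.6, 1.4]
orientation: [-0.001, 0.996, -0.087, -0.002]
force: [0.4, -0.5, 0.5]
finger_gap: 51.3
finger_force: 0.0
t: 10.6
tool_pos: [403.1, -239.4, 5.9]
orientation: [0.001, 0.996, -0.087, 0.002]
force: [-1.3, 0.4, 8.6]
finger_gap: 19.1
finger_force: 108.6
t 10.6 pos [ 403.1 -239.4    5.9] rpy? [[0.985, -0.174, 0.003], [-0.174, -0.985, -0.001], [0.003, 0.001, -1.0]] F [-1.3  0.4  8.6] gap 19.1 ff 108.6 q [0.56, 0.51, -0.18, 2.19, 0.21, 0.46, -1.54]
```

```bash
M='python3 -m creep'
$M '[{"dp":[0,0,-0.05],"rotation":[0,0,0]},{"dp":[0,0,-0.15],"rotation":[0,0,0]},{"dp":[0,0,-0.35],"rotation":[0,0,0]},{"dp":[0,0,-0.58],"rotation":[0,0,0]},{"dp":[0,0,-0.58],"rotation":[0,0,0]}]'
$M '[{"dp":[0.1,0,0],"rotation":[0,0,0]},{"dp":[0.25,0,0],"rotation":[0,0,0]},{"dp":[0.3,0,0],"rotation":[0,0,0]},{"dp":[0.3,0,0],"rotation":[0,0,0]},{"dp":[0.3,0,0],"rotation":[0,0,0]}]'
python3 - <<'E'
from h import *
s=st();w=eyes.camera('wrist')[...,::-1].copy();s2=st();np.save('w5.npy',w);cv2.imwrite('pics/w5.png',w)
E
```

```text
t: 11.1
tool_pos: [405.2, -240.6, 126.6]
orientation: [0.002, 0.996, -0.087, 0.005]
force: [1.0, -0.1, -0.3]
finger_gap: 18.9
finger_force: 108.0
t: 11.6
tool_pos: [459.3, -249.0, 120.0]
orientation: [-0.0, 0.996, -0.087, -0.001]
force: [-0.5, 0.1, -1.5]
finger_gap: 18.6
finger_force: 107.9
t 11.6 pos [ 459.3 -249.   120. ] rpy? [[0.985, -0.174, -0.002], [-0.174, -0.985, 0.0], [-0.002, -0.0, -1.0]] F [-0.5  0.1 -1.5] gap 18.6 ff 107.9 q [0.58, 0.38, -0.24, 2.0, 0.13, 0.77, -1.49]
t 11.65 pos [ 459.1 -249.   120. ] rpy? [[0.985, -0.174, -0.002], [-0.174, -0.985, 0.0], [-0.002, -0.0, -1.0]] F [ 0.   0.1 -0.7] gap 18.6 ff 107.9 q [0.58, 0.38, -0.24, 2.01, 0.13, 0.77, -1.49]
```

View pics/w5.png

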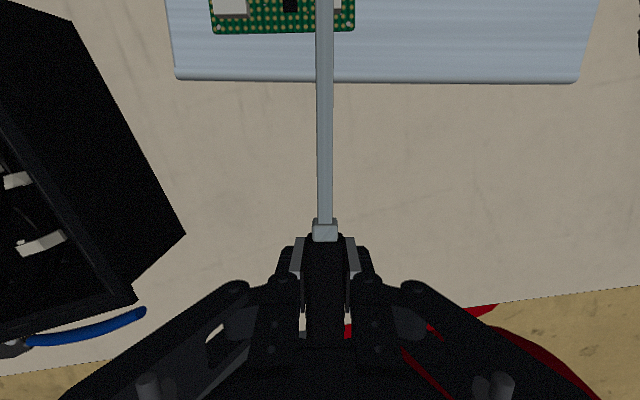

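The ledge's front edge runs from (176,80) on the left to (577,82) on the right. The held hook is straight at u≈325, and the board is behind the edge.

Run:
```python
from h import *
s=arm.state();w=np.load('w5.npy').astype(int)
g=w.sum(2)
for u in (200,260,420,560): print(u,g[68:90,u].tolist())
hsv=w[...,0]-w[...,2]
A=onz('wrist',176,79.5,56,s);B=onz('wrist',578,82,56,s)
d=A-B;L=np.linalg.norm(d);yaw=np.degrees(np.arctan2(d[1],d[0]))-90;mid=(A+B)/2
print(A,B,L,'270?',yaw,mid)
# hook yaw in hand: shank axis
z=125
for v in (20,60,120,180,215):
    c=[u for u in range(305,345) if abs(w[v,u].sum()-w[v,324].sum())<60]; 
    print(v,c[0],c[-1],onz('wrist',(c[0]+c[-1])/2,v,z+4,s))
print('ferr',onz('wrist',324.5,232,z+7,s),onz('wrist',324.5,222,z+7,s))
```

```text
200 [429, 454, 446, 444, 441, 426, 396, 374, 368, 316, 264, 183, 201, 400, 449, 428, 419, 425, 427, 425, 427, 418]
260 [432, 423, 433, 439, 450, 439, 435, 408, 389, 360, 328, 274, 213, 206, 350, 434, 425, 407, 421, 430, 437, 420]
420 [436, 445, 436, 423, 432, 434, 437, 440, 424, 410, 396, 368, 328, 283, 218, 227, 383, 451, 435, 440, 425, 433]
560 [430, 432, 425, 422, 437, 457, 443, 441, 422, 415, 404, 391, 367, 334, 282, 199, 308, 410, 430, 430, 417, 436]
[ 570.96892148 -165.84381294   56.        ] [ 521.34872988 -434.66752756   56.        ] 273.36487147985923 270? -10.458094926594242 [ 546.15882568 -300.25567025   56.        ]
20 317 332 [ 570.2627936  -268.53697784  129.        ]
60 317 332 [ 555.55340455 -265.94301018  129.        ]
120 318 332 [ 530.88089983 -261.82700633  129.        ]
180 318 331 [ 502.71409383 -256.62508026  129.        ]
215 319 331 [ 484.3034578  -253.64060105  129.        ]
ferr [ 476.2650794  -251.96050299  132.        ] [ 481.76598348 -252.93053785  132.        ]
```

```bash
cat >> h.py <<'E'
YAW=np.radians(-10.4);E0=np.array([546.,-300.]);EX=np.array([np.cos(YAW),np.sin(YAW)]);EY=np.array([-EX[1],EX[0]])
def oven(s=None):  # returns TCP X,Y rel. ledge edge, z, and tip X,Y, shank z
    s=s or arm.state();d=np.array(s['tool_pos'][:2])-E0;X,Y=d@EX,d@EY
    m=rot(s['orientation']).as_matrix();yaw=np.degrees(np.arctan2(m[1,0],m[0,0]))
    F=np.array(s['force']);print('t %.2f TCP X %.1f Y %.1f z %.1f tipX %.1f shankY %.1f yaw %.2f pitch %.2f Fx %.1f Fy %.1f Fz %.1f gap %.1f'%(s['t'],X,Y,s['tool_pos'][2],X+131,Y,yaw,np.degrees(m[2,0]),F[:2]@EX,F[:2]@EY,F[2],s['finger_gap']),np.round(s['joints'],2).tolist());return X,Y
def goto(X,Y,z): plan((*(E0+X*EX+Y*EY),z),down(YAW))
if __name__=='__main__': oven()
E
python3 -c "
from h import *
oven();goto(-156,-70,120);goto(-156,-70,21.5)"
```

```text
t 11.65 TCP X -94.7 Y 34.4 z 120.0 tipX 36.3 shankY 34.4 yaw -10.02 pitch -0.11 Fx 0.0 Fy 0.1 Fz -0.7 gap 18.6 [0.58, 0.38, -0.24, 2.01, 0.13, 0.77, -1.49]
dp [-0.3099, 0.5202, 0.0004] rot [-0.0001, 0.0037, 0.0127]
dp [-0.309, 0.5202, 0.4929] rot [-0.0001, 0.0037, 0.0127]
```

```bash
M='python3 -m creep'
$M '[{"dp":[-0.15,0.1,0],"rotation":[0,0,0.013]},{"dp":[-0.3,0.25,0],"rotation":[0,0,0.013]},{"dp":[-0.31,0.45,0],"rotation":[0,0,0.013]},{"dp":[-0.31,0.52,0],"rotation":[0,0,0.013]},{"dp":[-0.31,0.52,0],"rotation":[0,0,0.013]}]'
$M '[{"dp":[0,0,0.15],"rotation":[0,0,0]},{"dp":[0,0,0.3],"rotation":[0,0,0]},{"dp":[0,0,0.42],"rotation":[0,0,0]},{"dp":[0,0,0.49],"rotation":[0,0,0]},{"dp":[0,0,0.49],"rotation":[0,0,0]}]'
python3 - <<'E'
from h import *
oven();oven();goto(-156,-70,21.5)
w=eyes.camera('side')[...,::-1];i=cv2.resize(w[150:260,380:520],(760,597),interpolation=cv2.INTER_CUBIC);cv2.imwrite('pics/s6.png',i)
oven();goto(-53,-70,21.5)
E
```

```text
t: 12.15
tool_pos: [379.8, -343.1, 120.3]
orientation: [0.0, 0.996, -0.093, -0.0]
force: [-0.2, 1.0, -1.3]
finger_gap: 18.7
finger_force: 108.0
t: 12.65
tool_pos: [380.9, -338.8, 20.8]
orientation: [-0.001, 0.996, -0.09, -0.002]
force: [-0.6, 0.5, -1.5]
finger_gap: 19.1
finger_force: 108.0
t 12.65 TCP X -155.4 Y -68.0 z 20.8 tipX -24.4 shankY -68.0 yaw -10.29 pitch -0.19 Fx -0.6 Fy 0.4 Fz -1.5 gap 19.1 [0.75, 0.53, -0.17, 2.08, 0.17, 0.55, -1.3]
t 12.65 TCP X -155.4 Y -68.0 z 20.8 tipX -24.4 shankY -68.0 yaw -10.29 pitch -0.19 Fx -0.6 Fy 0.4 Fz -1.5 gap 19.1 [0.75, 0.53, -0.17, 2.08, 0.17, 0.55, -1.3]
dp [-0.0031, 0.01, -0.0036] rot [-0.0044, 0.0062, 0.0035]
t 12.70 TCP X -154.5 Y -68.7 z 22.0 tipX -23.5 shankY -68.7 yaw -10.32 pitch -0.08 Fx -0.3 Fy 0.0 Fz -0.5 gap 18.9 [0.75, 0.53, -0.17, 2.08, 0.17, 0.55, -1.3]
dp [0.5076, 0.0071, 0.0017] rot [-0.0022, 0.0026, 0.0028]
```

View pics/s6.png

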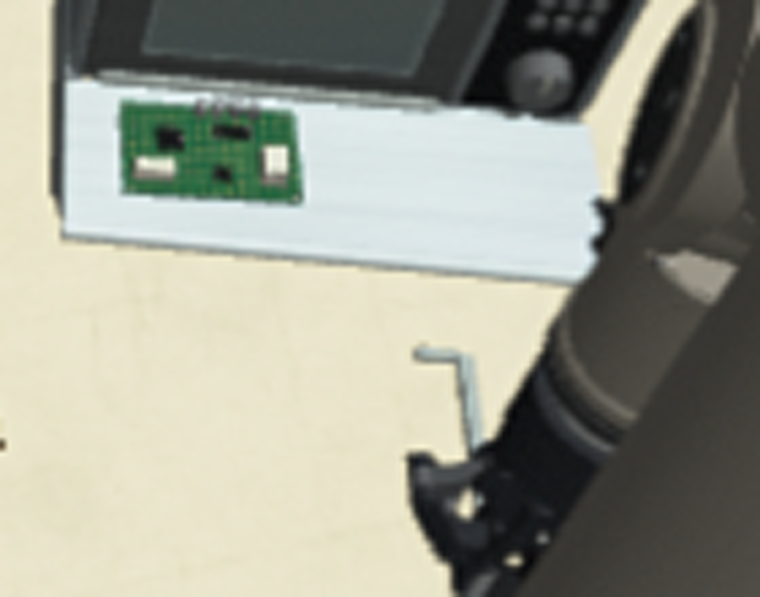

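The hook is held flat in front of the ledge, with its bend at crop (465,358) and tip at (418,353). Board and ledge are undisturbed. I'll cross-check the hook against the ledge in this same view.

Run:
```python
from h import *
k=760/140
def f(n,x,y,z):
    p=onz('side',380+x/k,150+y/k,z);d=p[:2]-E0;print(n,np.round(p,1),'X %.1f Y %.1f'%(d@EX,d@EY))
f('bend corner top',467,357,29);f('tip end',414,352,27)
f('edge L top',63,234,60);f('edge R top',585,280,60);f('edge mid top',320,258,60)
f('edge L bot',63,240,52);f('edge mid bot',320,265,52)
```

```text
bend corner top [ 503.2 -361.5   29. ] X -31.0 Y -68.2
tip end [ 509.3 -337.1   27. ] X -29.4 Y -43.1
edge L top [ 570.  -167.6   60. ] X -0.3 Y 134.6
edge R top [ 523.8 -416.7   60. ] X -0.8 Y -118.8
edge mid top [ 546.3 -290.7   60. ] X -1.4 Y 9.2
edge L bot [ 572.  -169.2   52. ] X 2.0 Y 133.4
edge mid bot [ 547.6 -293.1   52. ] X 0.3 Y 7.1
```

```bash
sed -i 's/X+131,Y/X+126,Y/' h.py; M='python3 -m creep'
$M '[{"dp":[0.1,0.006,0],"rotation":[0,0,0]},{"dp":[0.25,0.006,0],"rotation":[0,0,0]},{"dp":[0.4,0.006,0],"rotation":[0,0,0]},{"dp":[0.5,0.006,0],"rotation":[0,0,0]},{"dp":[0.52,0.006,0],"rotation":[0,0,0]}]'
$M '[{"dp":[0,0,0],"rotation":[0,0,0]},{"dp":[0,0,0],"rotation":[0,0,0]}]'
python3 h.py
```

```text
t: 13.2
tool_pos: [487.8, -360.8, 24.3]
orientation: [0.001, 0.996, -0.089, 0.003]
force: [0.1, -0.0, -0.8]
finger_gap: 19.2
finger_force: 108.0
t: 13.4
tool_pos: [482.5, -360.8, 22.7]
orientation: [0.0, 0.996, -0.091, -0.0]
force: [-0.5, 0.6, -1.2]
finger_gap: 19.1
finger_force: 108.0
t 13.40 TCP X -51.5 Y -71.3 z 22.7 tipX 74.5 shankY -71.3 yaw -10.41 pitch -0.05 Fx -0.6 Fy 0.5 Fz -1.2 gap 19.1 [0.66, 0.63, -0.17, 1.87, 0.16, 0.66, -1.35]
```

```bash
cat > chk.py <<'E'
import sys
from h import *
oven();s=arm.state();F=np.array(s['force'])[:2]
f=abs(F@(EX if sys.argv[1]=='x' else EY)); sys.exit(f>float(sys.argv[2]))
E
M='python3 -m creep'; C='python3 chk.py x 2.2'
$M '[{"dp":[0.01,0,0],"rotation":[0,0,0]},{"dp":[0.02,0,0],"rotation":[0,0,0]},{"dp":[0.02,0,0],"rotation":[0,0,0]}]' >/dev/null && $C &&
$M '[{"dp":[0.005,0,0],"rotation":[0,0,0]},{"dp":[0.01,0,0],"rotation":[0,0,0]},{"dp":[0.01,0,0],"rotation":[0,0,0]}]' >/dev/null && $C &&
$M '[{"dp":[0.005,0,0],"rotation":[0,0,0]},{"dp":[0.01,0,0],"rotation":[0,0,0]},{"dp":[0.01,0,0],"rotation":[0,0,0]}]' >/dev/null && $C &&
$M '[{"dp":[0.005,0,0],"rotation":[0,0,0]},{"dp":[0.01,0,0],"rotation":[0,0,0]},{"dp":[0.01,0,0],"rotation":[0,0,0]}]' >/dev/null && $C &&
$M '[{"dp":[0.005,0,0],"rotation":[0,0,0]},{"dp":[0.01,0,0],"rotation":[0,0,0]},{"dp":[0.01,0,0],"rotation":[0,0,0]}]' >/dev/null && $C &&
$M '[{"dp":[0.005,0,0],"rotation":[0,0,0]},{"dp":[0.01,0,0],"rotation":[0,0,0]},{"dp":[0.01,0,0],"rotation":[0,0,0]}]' >/dev/null && $C &&
$M '[{"dp":[0.005,0,0],"rotation":[0,0,0]},{"dp":[0.01,0,0],"rotation":[0,0,0]},{"dp":[0.01,0,0],"rotation":[0,0,0]}]' >/dev/null && $C &&
$M '[{"dp":[0.005,0,0],"rotation":[0,0,0]},{"dp":[0.01,0,0],"rotation":[0,0,0]},{"dp":[0.01,0,0],"rotation":[0,0,0]}]' >/dev/null && $C
```

```text
t 13.70 TCP X -46.4 Y -71.2 z 22.4 tipX 79.6 shankY -71.2 yaw -10.40 pitch 0.01 Fx -0.4 Fy 0.1 Fz -1.5 gap 18.9 [0.66, 0.63, -0.17, 1.86, 0.16, 0.67, -1.35]False
```

```bash
sed -i 's/sys.exit(\(.*\))$/sys.exit(int(\1))/' chk.py; tail -1 chk.py; M='python3 -m creep'; C='python3 chk.py x 2.2'
$M '[{"dp":[0.005,0,0],"rotation":[0,0,0]},{"dp":[0.01,0,0],"rotation":[0,0,0]},{"dp":[0.01,0,0],"rotation":[0,0,0]}]' >/dev/null && $C &&
$M '[{"dp":[0.005,0,0],"rotation":[0,0,0]},{"dp":[0.01,0,0],"rotation":[0,0,0]},{"dp":[0.01,0,0],"rotation":[0,0,0]}]' >/dev/null && $C &&
$M '[{"dp":[0.005,0,0],"rotation":[0,0,0]},{"dp":[0.01,0,0],"rotation":[0,0,0]},{"dp":[0.01,0,0],"rotation":[0,0,0]}]' >/dev/null && $C &&
$M '[{"dp":[0.005,0,0],"rotation":[0,0,0]},{"dp":[0.01,0,0],"rotation":[0,0,0]},{"dp":[0.01,0,0],"rotation":[0,0,0]}]' >/dev/null && $C &&
$M '[{"dp":[0.005,0,0],"rotation":[0,0,0]},{"dp":[0.01,0,0],"rotation":[0,0,0]},{"dp":[0.01,0,0],"rotation":[0,0,0]}]' >/dev/null && $C &&
$M '[{"dp":[0.005,0,0],"rotation":[0,0,0]},{"dp":[0.01,0,0],"rotation":[0,0,0]},{"dp":[0.01,0,0],"rotation":[0,0,0]}]' >/dev/null && $C &&
$M '[{"dp":[0.005,0,0],"rotation":[0,0,0]},{"dp":[0.01,0,0],"rotation":[0,0,0]},{"dp":[0.01,0,0],"rotation":[0,0,0]}]' >/dev/null && $C
```

```text
f=abs(F@(EX if sys.argv[1]=='x' else EY)); sys.exit(int(f>float(sys.argv[2])))
t 14.00 TCP X -44.2 Y -71.0 z 22.3 tipX 81.8 shankY -71.0 yaw -10.38 pitch 0.00 Fx 0.3 Fy -0.6 Fz -0.9 gap 19.1 [0.66, 0.64, -0.17, 1.85, 0.16, 0.67, -1.35]
t 14.30 TCP X -42.1 Y -71.1 z 22.3 tipX 83.9 shankY -71.1 yaw -10.38 pitch 0.01 Fx -0.4 Fy -0.4 Fz -0.9 gap 18.7 [0.66, 0.64, -0.17, 1.85, 0.16, 0.67, -1.35]
t 14.60 TCP X -40.1 Y -71.0 z 22.3 tipX 85.9 shankY -71.0 yaw -10.38 pitch 0.01 Fx 0.5 Fy -0.6 Fz -0.9 gap 19.1 [0.66, 0.64, -0.17, 1.84, 0.16, 0.67, -1.36]
t 14.90 TCP X -38.7 Y -71.1 z 22.1 tipX 87.3 shankY -71.1 yaw -10.39 pitch -0.05 Fx -1.1 Fy -0.4 Fz -1.5 gap 18.9 [0.65, 0.64, -0.17, 1.84, 0.16, 0.68, -1.36]
t 15.20 TCP X -37.3 Y -71.1 z 22.0 tipX 88.7 shankY -71.1 yaw -10.40 pitch -0.11 Fx -4.7 Fy -1.3 Fz -0.4 gap 18.8 [0.65, 0.64, -0.17, 1.83, 0.16, 0.68, -1.36]
```

Contact came at tipX ≈ 87 with a 4.7 N touch. That fits the strip front with j ≈ 7, so the ring centre is 10 mm behind this. I'll back off 13 mm from the commanded pose and feel sideways.

```bash
M='python3 -m creep'; C='python3 chk.py y 2.3'
$M '[{"dp":[-0.04,0,0],"rotation":[0,0,0]},{"dp":[-0.065,0,0],"rotation":[0,0,0]},{"dp":[-0.065,0,0],"rotation":[0,0,0]}]' >/dev/null && $C &&
$M '[{"dp":[0,-0.01,0],"rotation":[0,0,0]},{"dp":[0,-0.02,0],"rotation":[0,0,0]},{"dp":[0,-0.02,0],"rotation":[0,0,0]}]' >/dev/null && $C &&
$M '[{"dp":[0,-0.005,0],"rotation":[0,0,0]},{"dp":[0,-0.01,0],"rotation":[0,0,0]},{"dp":[0,-0.015,0],"rotation":[0,0,0]}]' >/dev/null && $C &&
$M '[{"dp":[0,-0.005,0],"rotation":[0,0,0]},{"dp":[0,-0.01,0],"rotation":[0,0,0]},{"dp":[0,-0.015,0],"rotation":[0,0,0]}]' >/dev/null && $C &&
$M '[{"dp":[0,-0.005,0],"rotation":[0,0,0]},{"dp":[0,-0.01,0],"rotation":[0,0,0]},{"dp":[0,-0.015,0],"rotation":[0,0,0]}]' >/dev/null && $C &&
$M '[{"dp":[0,-0.005,0],"rotation":[0,0,0]},{"dp":[0,-0.01,0],"rotation":[0,0,0]},{"dp":[0,-0.015,0],"rotation":[0,0,0]}]' >/dev/null && $C &&
$M '[{"dp":[0,-0.005,0],"rotation":[0,0,0]},{"dp":[0,-0.01,0],"rotation":[0,0,0]},{"dp":[0,-0.015,0],"rotation":[0,0,0]}]' >/dev/null && $C &&
$M '[{"dp":[0,-0.005,0],"rotation":[0,0,0]},{"dp":[0,-0.01,0],"rotation":[0,0,0]},{"dp":[0,-0.015,0],"rotation":[0,0,0]}]' >/dev/null && $C &&
$M '[{"dp":[0,-0.005,0],"rotation":[0,0,0]},{"dp":[0,-0.01,0],"rotation":[0,0,0]},{"dp":[0,-0.015,0],"rotation":[0,0,0]}]' >/dev/null && $C &&
$M '[{"dp":[0,-0.005,0],"rotation":[0,0,0]},{"dp":[0,-0.01,0],"rotation":[0,0,0]},{"dp":[0,-0.015,0],"rotation":[0,0,0]}]' >/dev/null && $C &&
$M '[{"dp":[0,-0.005,0],"rotation":[0,0,0]},{"dp":[0,-0.01,0],"rotation":[0,0,0]},{"dp":[0,-0.015,0],"rotation":[0,0,0]}]' >/dev/null && $C
```

```text
t 15.50 TCP X -49.7 Y -71.3 z 22.5 tipX 76.3 shankY -71.3 yaw -10.42 pitch 0.03 Fx -0.0 Fy 0.1 Fz -1.4 gap 19.2 [0.66, 0.63, -0.17, 1.86, 0.16, 0.66, -1.35]
t 15.80 TCP X -48.8 Y -66.4 z 22.4 tipX 77.2 shankY -66.4 yaw -10.34 pitch 0.03 Fx 0.2 Fy -0.6 Fz -0.8 gap 19.2 [0.66, 0.63, -0.17, 1.87, 0.16, 0.66, -1.36]
t 16.10 TCP X -49.3 Y -64.0 z 22.3 tipX 76.7 shankY -64.0 yaw -10.39 pitch 0.00 Fx -0.2 Fy -0.5 Fz -1.0 gap 18.8 [0.65, 0.63, -0.17, 1.87, 0.16, 0.66, -1.36]
t 16.40 TCP X -49.3 Y -61.0 z 22.3 tipX 76.7 shankY -61.0 yaw -10.38 pitch 0.00 Fx 0.2 Fy -0.5 Fz -1.0 gap 19.1 [0.65, 0.62, -0.17, 1.87, 0.16, 0.66, -1.37]
t 16.70 TCP X -49.3 Y -58.0 z 22.3 tipX 76.7 shankY -58.0 yaw -10.38 pitch -0.00 Fx 1.0 Fy 0.9 Fz -0.4 gap 18.8 [0.64, 0.62, -0.17, 1.88, 0.16, 0.66, -1.37]
t 17.00 TCP X -49.3 Y -55.0 z 22.3 tipX 76.7 shankY -55.0 yaw -10.38 pitch 0.00 Fx -0.0 Fy -0.2 Fz 0.2 gap 18.6 [0.64, 0.62, -0.17, 1.88, 0.16, 0.65, -1.38]
t 17.30 TCP X -49.3 Y -52.0 z 22.3 tipX 76.7 shankY -52.0 yaw -10.38 pitch 0.00 Fx -0.3 Fy 0.6 Fz -0.9 gap 18.6 [0.63, 0.62, -0.17, 1.88, 0.16, 0.65, -1.38]
t 17.60 TCP X -49.3 Y -49.0 z 22.3 tipX 76.7 shankY -49.0 yaw -10.38 pitch 0.00 Fx -0.6 Fy -0.3 Fz -0.2 gap 19.1 [0.63, 0.62, -0.17, 1.89, 0.16, 0.65, -1.39]
t 17.90 TCP X -49.3 Y -46.0 z 22.3 tipX 76.7 shankY -46.0 yaw -10.39 pitch -0.00 Fx 0.9 Fy -0.4 Fz -0.7 gap 19.1 [0.62, 0.62, -0.17, 1.89, 0.16, 0.65, -1.39]
t 18.20 TCP X -49.3 Y -43.0 z 22.3 tipX 76.7 shankY -43.0 yaw -10.39 pitch 0.00 Fx 0.4 Fy 0.9 Fz -1.9 gap 18.9 [0.62, 0.62, -0.17, 1.89, 0.16, 0.65, -1.4]
t 18.50 TCP X -49.3 Y -40.0 z 22.3 tipX 76.7 shankY -40.0 yaw -10.38 pitch 0.00 Fx -0.2 Fy -0.0 Fz -1.1 gap 18.7 [0.61, 0.61, -0.17, 1.89, 0.16, 0.65, -1.4]
```

```bash
M='python3 -m creep'; C='python3 chk.py y 2.3'
$M '[{"dp":[0,-0.005,0],"rotation":[0,0,0]},{"dp":[0,-0.01,0],"rotation":[0,0,0]},{"dp":[0,-0.015,0],"rotation":[0,0,0]}]' >/dev/null && $C &&
$M '[{"dp":[0,-0.005,0],"rotation":[0,0,0]},{"dp":[0,-0.01,0],"rotation":[0,0,0]},{"dp":[0,-0.015,0],"rotation":[0,0,0]}]' >/dev/null && $C &&
$M '[{"dp":[0,-0.005,0],"rotation":[0,0,0]},{"dp":[0,-0.01,0],"rotation":[0,0,0]},{"dp":[0,-0.015,0],"rotation":[0,0,0]}]' >/dev/null && $C &&
$M '[{"dp":[0,-0.005,0],"rotation":[0,0,0]},{"dp":[0,-0.01,0],"rotation":[0,0,0]},{"dp":[0,-0.015,0],"rotation":[0,0,0]}]' >/dev/null && $C &&
$M '[{"dp":[0,-0.005,0],"rotation":[0,0,0]},{"dp":[0,-0.01,0],"rotation":[0,0,0]},{"dp":[0,-0.015,0],"rotation":[0,0,0]}]' >/dev/null && $C &&
$M '[{"dp":[0,-0.005,0],"rotation":[0,0,0]},{"dp":[0,-0.01,0],"rotation":[0,0,0]},{"dp":[0,-0.015,0],"rotation":[0,0,0]}]' >/dev/null && $C &&
$M '[{"dp":[0,-0.005,0],"rotation":[0,0,0]},{"dp":[0,-0.01,0],"rotation":[0,0,0]},{"dp":[0,-0.015,0],"rotation":[0,0,0]}]' >/dev/null && $C &&
$M '[{"dp":[0,-0.005,0],"rotation":[0,0,0]},{"dp":[0,-0.01,0],"rotation":[0,0,0]},{"dp":[0,-0.015,0],"rotation":[0,0,0]}]' >/dev/null && $C &&
$M '[{"dp":[0,-0.005,0],"rotation":[0,0,0]},{"dp":[0,-0.01,0],"rotation":[0,0,0]},{"dp":[0,-0.015,0],"rotation":[0,0,0]}]' >/dev/null && $C &&
$M '[{"dp":[0,-0.005,0],"rotation":[0,0,0]},{"dp":[0,-0.01,0],"rotation":[0,0,0]},{"dp":[0,-0.015,0],"rotation":[0,0,0]}]' >/dev/null && $C &&
$M '[{"dp":[0,-0.005,0],"rotation":[0,0,0]},{"dp":[0,-0.01,0],"rotation":[0,0,0]},{"dp":[0,-0.015,0],"rotation":[0,0,0]}]' >/dev/null && $C &&
$M '[{"dp":[0,-0.005,0],"rotation":[0,0,0]},{"dp":[0,-0.01,0],"rotation":[0,0,0]},{"dp":[0,-0.015,0],"rotation":[0,0,0]}]' >/dev/null && $C
```

```text
t 18.80 TCP X -49.3 Y -37.0 z 22.3 tipX 76.7 shankY -37.0 yaw -10.39 pitch 0.00 Fx 0.4 Fy 0.1 Fz -0.3 gap 19.3 [0.61, 0.61, -0.17, 1.9, 0.16, 0.64, -1.41]
t 19.10 TCP X -49.3 Y -34.0 z 22.3 tipX 76.7 shankY -34.0 yaw -10.39 pitch -0.00 Fx 0.2 Fy -0.2 Fz -0.7 gap 18.7 [0.6, 0.61, -0.17, 1.9, 0.16, 0.64, -1.41]
t 19.40 TCP X -49.3 Y -31.0 z 22.3 tipX 76.7 shankY -31.0 yaw -10.38 pitch -0.00 Fx -0.3 Fy -0.4 Fz 0.0 gap 19.0 [0.6, 0.61, -0.17, 1.9, 0.16, 0.64, -1.42]
t 19.70 TCP X -49.3 Y -29.0 z 22.4 tipX 76.7 shankY -29.0 yaw -10.46 pitch 0.02 Fx 0.4 Fy -4.5 Fz -1.2 gap 19.1 [0.6, 0.61, -0.17, 1.91, 0.16, 0.64, -1.42]
```

Sideways contact at shank Y ≈ -30. I'll relieve it by 1 mm and pull gently along -x to tell ring from wire end.

```bash
M='python3 -m creep'; C='python3 chk.py x 2.2'
$M '[{"dp":[0,0.01,0],"rotation":[0,0,0]},{"dp":[-0.005,0.01,0],"rotation":[0,0,0]},{"dp":[-0.01,0.01,0],"rotation":[0,0,0]}]' >/dev/null && $C &&
$M '[{"dp":[-0.005,0,0],"rotation":[0,0,0]},{"dp":[-0.01,0,0],"rotation":[0,0,0]},{"dp":[-0.01,0,0],"rotation":[0,0,0]}]' >/dev/null && $C &&
$M '[{"dp":[-0.005,0,0],"rotation":[0,0,0]},{"dp":[-0.01,0,0],"rotation":[0,0,0]},{"dp":[-0.01,0,0],"rotation":[0,0,0]}]' >/dev/null && $C &&
$M '[{"dp":[-0.005,0,0],"rotation":[0,0,0]},{"dp":[-0.01,0,0],"rotation":[0,0,0]},{"dp":[-0.01,0,0],"rotation":[0,0,0]}]' >/dev/null && $C &&
$M '[{"dp":[-0.005,0,0],"rotation":[0,0,0]},{"dp":[-0.01,0,0],"rotation":[0,0,0]},{"dp":[-0.01,0,0],"rotation":[0,0,0]}]' >/dev/null && $C &&
$M '[{"dp":[-0.005,0,0],"rotation":[0,0,0]},{"dp":[-0.01,0,0],"rotation":[0,0,0]},{"dp":[-0.01,0,0],"rotation":[0,0,0]}]' >/dev/null && $C &&
$M '[{"dp":[-0.005,0,0],"rotation":[0,0,0]},{"dp":[-0.01,0,0],"rotation":[0,0,0]},{"dp":[-0.01,0,0],"rotation":[0,0,0]}]' >/dev/null && $C
```

```text
t 20.00 TCP X -51.3 Y -29.9 z 22.3 tipX 74.7 shankY -29.9 yaw -10.38 pitch 0.01 Fx -0.0 Fy -0.7 Fz -1.4 gap 18.7 [0.6, 0.61, -0.17, 1.91, 0.16, 0.64, -1.42]
t 20.30 TCP X -53.5 Y -29.9 z 22.3 tipX 72.5 shankY -29.9 yaw -10.38 pitch -0.01 Fx -0.7 Fy -1.5 Fz -0.7 gap 18.9 [0.6, 0.61, -0.17, 1.91, 0.16, 0.64, -1.42]
t 20.60 TCP X -55.6 Y -30.0 z 22.3 tipX 70.4 shankY -30.0 yaw -10.38 pitch -0.02 Fx 0.2 Fy 0.1 Fz -1.1 gap 18.7 [0.6, 0.6, -0.17, 1.92, 0.16, 0.63, -1.42]
t 20.90 TCP X -57.5 Y -30.0 z 22.3 tipX 68.5 shankY -30.0 yaw -10.38 pitch -0.01 Fx -0.2 Fy -0.0 Fz -1.0 gap 19.0 [0.6, 0.6, -0.17, 1.92, 0.16, 0.63, -1.42]
t 21.20 TCP X -58.4 Y -30.1 z 22.6 tipX 67.6 shankY -30.1 yaw -10.37 pitch 0.11 Fx 2.8 Fy -0.7 Fz -1.4 gap 18.9 [0.61, 0.6, -0.17, 1.93, 0.16, 0.63, -1.42]
```

The pull is blocked at tipX ≈ 68, so the tip is through the ring. I'll draw the tray out now, more slowly near the stop.

```bash
M='python3 -m creep'; C='python3 chk.py x 12'
$M '[{"dp":[-0.01,0,0],"rotation":[0,0,0]},{"dp":[-0.025,0,0],"rotation":[0,0,0]},{"dp":[-0.05,0,0],"rotation":[0,0,0]},{"dp":[-0.075,0,0],"rotation":[0,0,0]},{"dp":[-0.1,0,0],"rotation":[0,0,0]}]' >/dev/null && $C &&
$M '[{"dp":[-0.025,0,0],"rotation":[0,0,0]},{"dp":[-0.05,0,0],"rotation":[0,0,0]},{"dp":[-0.075,0,0],"rotation":[0,0,0]},{"dp":[-0.1,0,0],"rotation":[0,0,0]},{"dp":[-0.125,0,0],"rotation":[0,0,0]}]' >/dev/null && $C &&
$M '[{"dp":[-0.025,0,0],"rotation":[0,0,0]},{"dp":[-0.05,0,0],"rotation":[0,0,0]},{"dp":[-0.075,0,0],"rotation":[0,0,0]},{"dp":[-0.1,0,0],"rotation":[0,0,0]},{"dp":[-0.125,0,0],"rotation":[0,0,0]}]' >/dev/null && $C &&
$M '[{"dp":[-0.025,0,0],"rotation":[0,0,0]},{"dp":[-0.05,0,0],"rotation":[0,0,0]},{"dp":[-0.075,0,0],"rotation":[0,0,0]},{"dp":[-0.09,0,0],"rotation":[0,0,0]},{"dp":[-0.1,0,0],"rotation":[0,0,0]}]' >/dev/null && $C
```

```text
t 21.70 TCP X -78.2 Y -30.0 z 22.7 tipX 47.8 shankY -30.0 yaw -10.36 pitch 0.15 Fx 5.1 Fy -0.0 Fz -1.5 gap 18.8 [0.62, 0.58, -0.17, 1.97, 0.16, 0.6, -1.41]
t 22.20 TCP X -103.1 Y -30.0 z 22.8 tipX 22.9 shankY -30.0 yaw -10.35 pitch 0.16 Fx 5.0 Fy 0.1 Fz -1.7 gap 18.7 [0.64, 0.55, -0.17, 2.02, 0.16, 0.58, -1.4]
t 22.70 TCP X -128.1 Y -29.9 z 22.7 tipX -2.1 shankY -29.9 yaw -10.34 pitch 0.16 Fx 4.2 Fy 0.3 Fz -2.0 gap 19.0 [0.65, 0.53, -0.17, 2.08, 0.17, 0.55, -1.39]
t 23.20 TCP X -148.7 Y -30.0 z 22.6 tipX -22.7 shankY -30.0 yaw -10.36 pitch 0.08 Fx 5.5 Fy 0.1 Fz -1.0 gap 18.7 [0.67, 0.51, -0.17, 2.12, 0.17, 0.53, -1.38]
```

```bash
M='python3 -m creep'; C='python3 chk.py x 12'
$M '[{"dp":[-0.015,0,0],"rotation":[0,0,0]},{"dp":[-0.03,0,0],"rotation":[0,0,0]},{"dp":[-0.045,0,0],"rotation":[0,0,0]},{"dp":[-0.06,0,0],"rotation":[0,0,0]}]' >/dev/null && $C &&
$M '[{"dp":[-0.01,0,0],"rotation":[0,0,0]},{"dp":[-0.02,0,0],"rotation":[0,0,0]}]' >/dev/null && $C &&
$M '[{"dp":[-0.01,0,0],"rotation":[0,0,0]},{"dp":[-0.02,0,0],"rotation":[0,0,0]}]' >/dev/null && $C &&
$M '[{"dp":[-0.01,0,0],"rotation":[0,0,0]},{"dp":[-0.02,0,0],"rotation":[0,0,0]}]' >/dev/null && $C &&
$M '[{"dp":[-0.01,0,0],"rotation":[0,0,0]},{"dp":[-0.02,0,0],"rotation":[0,0,0]}]' >/dev/null && $C &&
$M '[{"dp":[-0.01,0,0],"rotation":[0,0,0]},{"dp":[-0.02,0,0],"rotation":[0,0,0]}]' >/dev/null && $C &&
$M '[{"dp":[-0.01,0,0],"rotation":[0,0,0]},{"dp":[-0.02,0,0],"rotation":[0,0,0]}]' >/dev/null && $C
```

```text
t 23.60 TCP X -161.3 Y -30.0 z 22.4 tipX -35.3 shankY -30.0 yaw -10.37 pitch 0.03 Fx 4.5 Fy 1.4 Fz -0.6 gap 18.8 [0.68, 0.5, -0.17, 2.14, 0.17, 0.51, -1.37]
t 23.80 TCP X -165.4 Y -30.0 z 22.3 tipX -39.4 shankY -30.0 yaw -10.38 pitch 0.01 Fx 4.8 Fy 0.5 Fz -0.3 gap 19.2 [0.68, 0.49, -0.17, 2.15, 0.17, 0.51, -1.37]
t 24.00 TCP X -169.4 Y -30.0 z 22.3 tipX -43.4 shankY -30.0 yaw -10.38 pitch 0.01 Fx 5.6 Fy 1.4 Fz -0.8 gap 19.0 [0.69, 0.49, -0.17, 2.16, 0.17, 0.51, -1.37]
t 24.20 TCP X -170.1 Y -30.2 z 23.0 tipX -44.1 shankY -30.2 yaw -10.33 pitch 0.36 Fx 14.2 Fy 0.7 Fz -3.4 gap 19.0 [0.69, 0.49, -0.18, 2.16, 0.17, 0.5, -1.36]
```

Stop reached: the force rose to 14 N after about 112 mm of travel. Now I centre the tip in the ring, slide it out sideways, and check the forces.

```bash
M='python3 -m creep'
$M '[{"dp":[0.02,0,0],"rotation":[0,0,0]},{"dp":[0.035,0,0],"rotation":[0,0,0]},{"dp":[0.05,0,0],"rotation":[0,0,0]},{"dp":[0.05,0,0],"rotation":[0,0,0]}]' >/dev/null; python3 chk.py x 2.5 &&
$M '[{"dp":[0,0.02,0],"rotation":[0,0,0]},{"dp":[0,0.04,0],"rotation":[0,0,0]},{"dp":[0,0.06,0],"rotation":[0,0,0]}]' >/dev/null && python3 chk.py x 2.5 && python3 chk.py y 2.5 &&
$M '[{"dp":[0,0.04,0],"rotation":[0,0,0]},{"dp":[0,0.08,0],"rotation":[0,0,0]},{"dp":[0,0.12,0],"rotation":[0,0,0]},{"dp":[0,0.165,0],"rotation":[0,0,0]},{"dp":[0,0.165,0],"rotation":[0,0,0]}]' >/dev/null && python3 chk.py y 2.5
```

```text
t 24.60 TCP X -164.2 Y -30.1 z 21.9 tipX -38.2 shankY -30.1 yaw -10.41 pitch -0.11 Fx -0.1 Fy -0.0 Fz -0.5 gap 19.0 [0.68, 0.5, -0.17, 2.15, 0.17, 0.51, -1.37]
t 24.90 TCP X -163.7 Y -42.6 z 22.2 tipX -37.7 shankY -42.6 yaw -10.41 pitch -0.03 Fx 0.3 Fy -0.4 Fz -0.6 gap 18.8 [0.71, 0.5, -0.17, 2.13, 0.17, 0.52, -1.35]
t 24.90 TCP X -163.7 Y -42.6 z 22.2 tipX -37.7 shankY -42.6 yaw -10.41 pitch -0.03 Fx 0.3 Fy -0.4 Fz -0.6 gap 18.8 [0.71, 0.5, -0.17, 2.13, 0.17, 0.52, -1.35]
t 25.40 TCP X -163.5 Y -77.0 z 22.3 tipX -37.5 shankY -77.0 yaw -10.52 pitch 0.02 Fx -0.6 Fy -0.7 Fz -0.5 gap 18.5 [0.77, 0.52, -0.17, 2.09, 0.17, 0.54, -1.28]
```

```bash
M='python3 -m creep'
$M '[{"dp":[-0.03,0,-0.1],"rotation":[0,0,0]},{"dp":[-0.05,0,-0.25],"rotation":[0,0,0]},{"dp":[-0.05,0,-0.4],"rotation":[0,0,0]},{"dp":[-0.05,0,-0.5],"rotation":[0,0,0]},{"dp":[-0.05,0,-0.5],"rotation":[0,0,0]}]'
python3 - <<'E'
from h import *
oven()
w=eyes.camera('side')[...,::-1];i=cv2.resize(w[130:270,370:560],(800,590),interpolation=cv2.INTER_CUBIC);cv2.imwrite('pics/s7.png',i)
plan((400,-250,120),down(np.radians(-75)))
E
```

```text
t: 25.9
tool_pos: [363.5, -343.6, 125.0]
orientation: [0.002, 0.996, -0.091, 0.002]
force: [0.5, -0.4, -2.0]
finger_gap: 19.1
finger_force: 108.4
t 25.90 TCP X -171.6 Y -75.9 z 125.0 tipX -45.6 shankY -75.9 yaw -10.39 pitch 0.27 Fx 0.6 Fy -0.4 Fz -2.0 gap 19.1 [0.81, 0.34, -0.22, 2.06, 0.1, 0.75, -1.22]
dp [0.0997, -0.491, 0.0165] rot [-0.0003, -0.0057, 2.1539]
```

View pics/s7.png

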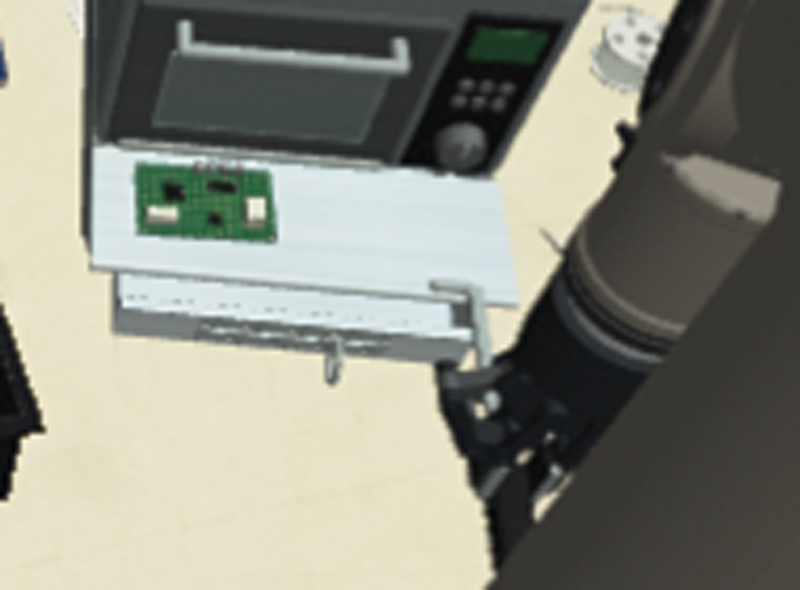

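The tray is out with its eye visible at crop (335,360). The board is untouched at (205,203), and the hook is free in the gripper. Next I turn the hook aside to lay it down.

```bash
M='python3 -m creep'
$M '[{"dp":[0.03,-0.15,0],"rotation":[0,0,0.2]},{"dp":[0.06,-0.3,0],"rotation":[0,0,0.45]},{"dp":[0.1,-0.43,0],"rotation":[0,0,0.7]},{"dp":[0.1,-0.49,0],"rotation":[0,0,0.72]},{"dp":[0.1,-0.49,0],"rotation":[0,0,0.72]}]' >/dev/null
$M '[{"dp":[0,0,0],"rotation":[0,0,0.25]},{"dp":[0,0,0],"rotation":[0,0,0.5]},{"dp":[0,0,0],"rotation":[0,0,0.72]},{"dp":[0,0,0],"rotation":[0,0,0.72]}]' >/dev/null
$M '[{"dp":[0,0,0],"rotation":[0,0,0.25]},{"dp":[0,0,0],"rotation":[0,0,0.5]},{"dp":[0,0,0],"rotation":[0,0,0.72]},{"dp":[0,0,0],"rotation":[0,0,0.72]},{"dp":[0,0,0],"rotation":[0,0,0.72]}]' >/dev/null
python3 - <<'E'
from h import *
st();plan((400,-250,4.5),down(np.radians(-75)))
E
```

```text
t 27.35 pos [ 398.9 -250.1  122. ] rpy? [[0.26, -0.966, -0.001], [-0.966, -0.26, 0.0], [-0.0, 0.001, -1.0]] F [-0.1 -0.8 -0.2] gap 18.5 ff 108.4 q [0.45, 0.29, -0.03, 2.13, 0.01, 0.72, -2.46]
dp [0.0011, -0.0056, 0.5873] rot [0.0012, 0.0004, 0.0026]
```

```bash
M='python3 -m creep'
$M '[{"dp":[0,0,0.15],"rotation":[0,0,0]},{"dp":[0,0,0.33],"rotation":[0,0,0]},{"dp":[0,0,0.48],"rotation":[0,0,0]},{"dp":[0,0,0.55],"rotation":[0,0,0]},{"dp":[0,0,0.55],"rotation":[0,0,0]}]' >/dev/null; python3 chk.py x 5
$M '[{"dp":[0,0,0.01],"rotation":[0,0,0]},{"dp":[0,0,0.02],"rotation":[0,0,0]},{"dp":[0,0,0.025],"rotation":[0,0,0]},{"dp":[0,0,0.025],"rotation":[0,0,0]}]' >/dev/null; python3 chk.py x 5
```

```text
t 27.85 TCP X -155.0 Y 23.3 z 10.4 tipX -29.0 shankY 23.3 yaw -75.00 pitch -0.17 Fx -0.6 Fy 0.6 Fz -1.0 gap 19.2 [0.45, 0.5, -0.03, 2.19, 0.03, 0.46, -2.48]
t 28.25 TCP X -152.9 Y 22.8 z 7.8 tipX -26.9 shankY 22.8 yaw -75.17 pitch 0.04 Fx 0.3 Fy 0.2 Fz -0.3 gap 18.8 [0.45, 0.51, -0.02, 2.19, 0.03, 0.45, -2.48]
```

```bash
M='python3 -m creep'
$M '[{"dp":[0,0,0.005],"rotation":[0,0,0]},{"dp":[0,0,0.01],"rotation":[0,0,0]},{"dp":[0,0,0.01],"rotation":[0,0,0]}]' >/dev/null; python3 chk.py x 5
$M '[{"dp":[0,0,0.005],"rotation":[0,0,0]},{"dp":[0,0,0.008],"rotation":[0,0,0]},{"dp":[0,0,0.008],"rotation":[0,0,0]}]' >/dev/null; python3 chk.py x 5
```

```text
t 28.55 TCP X -153.1 Y 22.9 z 5.9 tipX -27.1 shankY 22.9 yaw -75.18 pitch 0.02 Fx -2.5 Fy 0.7 Fz 7.4 gap 18.8 [0.45, 0.51, -0.02, 2.19, 0.03, 0.44, -2.48]
t 28.85 TCP X -153.0 Y 22.8 z 5.8 tipX -27.0 shankY 22.8 yaw -75.19 pitch 0.03 Fx -7.5 Fy 3.0 Fz 30.7 gap 18.9 [0.45, 0.51, -0.02, 2.19, 0.03, 0.44, -2.48]
```

```bash
M='python3 -m creep'
$M '[{"dp":[0,0,-0.008],"rotation":[0,0,0]},{"dp":[0,0,-0.01],"rotation":[0,0,0]}]'
$M '[{"dp":[0,0,-0.01],"rotation":[0,0,0]},{"dp":[0,0,-0.02],"rotation":[0,0,0]},{"dp":[0,0,-0.02],"rotation":[0,0,0]},{"dp":[0,0,-0.02],"rotation":[0,0,0]}]' -0.2 40
$M '[{"dp":[0,0,-0.1],"rotation":[0,0,0]},{"dp":[0,0,-0.3],"rotation":[0,0,0]},{"dp":[0,0,-0.5],"rotation":[0,0,0]},{"dp":[0,0,-0.7],"rotation":[0,0,0]},{"dp":[0,0,-0.85],"rotation":[0,0,0]}]'
$M '[{"dp":[0,0,0],"rotation":[0,0,0]},{"dp":[0,0,0],"rotation":[0,0,0]}]'
python3 - <<'E'
from h import *
s=st();w=eyes.camera('wrist')[...,::-1];a=eyes.camera('side')[...,::-1]
c=np.zeros((520,800,3),np.uint8)
c[:400,:400]=cv2.resize(w,(640,400))[:,120:520];c[:520,400:]=cv2.resize(a[130:325,370:520],(400,520),interpolation=cv2.INTER_CUBIC)
cv2.imwrite('pics/f8.png',c)
# code check without viewing: board (green) and steel in side view vs. start
b=np.load('side0.npy').astype(int);a=a.astype(int)
for im in (b,a):
    m=(im[...,1]-im[...,2]>25)&(im[...,1]-im[...,0]>15);m[:165]=0;m[200:]=0;m[:,:390]=0;m[:,450:]=0
    v,u=np.nonzero(m);print('board px',u.mean(),v.mean(),len(u))
# hook line in the wrist picture: bright, low-saturation shank around expected bend
TC=np.array(s['tool_pos']);d=np.array([np.cos(np.radians(-75)),np.sin(np.radians(-75))])
for k,zz in ((40,13),(80,13),(110,13)):
    p=proj('wrist',(*(TC[:2]+d*k),zz),s);v=int(p[1]);r=w[v,int(p[0])-30:int(p[0])+30].astype(int)
    print(k,np.round(p,0),[int(x) for x in (r[:,2]-r[:,0])[::2]])
E
```

```text
t: 29.05
tool_pos: [399.6, -249.9, 6.1]
orientation: [-0.0, 0.792, -0.61, 0.0]
force: [0.2, 0.6, -1.4]
finger_gap: 18.6
finger_force: 108.5
t: 29.45
tool_pos: [399.4, -249.8, 9.7]
orientation: [0.0, 0.792, -0.61, 0.0]
force: [-0.1, -0.1, -0.2]
finger_gap: 51.4
finger_force: 0.0
t: 29.95
tool_pos: [399.7, -250.0, 182.1]
orientation: [-0.0, 0.792, -0.61, 0.001]
force: [1.3, 0.1, -0.3]
finger_gap: 51.5
finger_force: 0.0
t: 30.15
tool_pos: [399.4, -249.8, 180.0]
orientation: [-0.0, 0.792, -0.61, 0.001]
force: [-0.0, -0.3, -0.6]
finger_gap: 51.6
finger_force: 0.0
t 30.15 pos [ 399.4 -249.8  180. ] rpy? [[0.256, -0.967, 0.001], [-0.967, -0.256, -0.001], [0.001, -0.001, -1.0]] F [-0.  -0.3 -0.6] gap 51.6 ff 0.0 q [0.45, 0.21, -0.03, 2.08, 0.01, 0.85, -2.46]
board px 417.80299251870326 177.5860349127182 401
board px 417.88262910798124 177.55633802816902 426
40 [324. 144.] [26, 26, 26, 25, 26, 23, 24, 23, 22, 24, 25, 26, 27, 28, -17, -14, -17, 0, 27, 26, 27, 23, 27, 26, 27, 25, 25, 25, 26, 23]
80 [324. 105.] [27, 26, 26, 24, 25, 26, 23, 26, 24, 26, 26, 26, 25, 28, -16, -13, -11, 1, 27, 27, 26, 25, 27, 25, 28, 25, 24, 28, 26, 24]
110 [324.  74.] [23, 23, 25, 27, 26, 24, 25, 25, 26, 26, 26, 26, 26, 31, -14, -12, -12, -1, 28, 27, 26, 25, 23, 26, 26, 26, 23, 26, 23, 25]
```

```bash
python3 -c "
from rig import order
print(order.sign_off())"
```

```text
the job is handed in; nothing more can be done
None
```

I drew the tray out to its stop, unhooked it and laid the hook flat on the open bench clear of the oven. The board's place on the ledge is unchanged. The job was handed in at about 30 s of the 69 s allowed.

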